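# Assemble the filter stack of a bench curing lamp

## Task

Load the tilted barrel of the curing lamp: first lay the amber filter in it, flat on the sprung seat, then the brass spacer on top of it. Then set the blue-clawed retaining ring over the mouth and screw it clockwise to its stop, so that it clamps the stack by itself. Do not let the filter fall from above the barrel's mouth, and leave the other things on the bench where they are.

Things in the scene. Friction and masses are not known exactly. Their poses are not given: they have to be found in the camera images.
- barrel: the lamp's barrel: fixed aluminium tube leaning 30 deg from vertical, bore 44 mm, outside 49 mm, open mouth. z runs along it and out of the mouth; x lies in the plane of the lean, towards the high side of the rim. Origin on the axis, 70 mm below the mouth. A white housing 69 mm across surrounds it up to 32 mm below the mouth; grey stand beneath
- mouth (a point): centre of the barrel's mouth, in the plane of the rim; axes as the barrel's. Bore, seat, filter and spacer are polished: a part let go square in the mouth slides down to the seat by itself
- seat (a joint): how far the sprung seat in the barrel is pressed down along it, m: 0 free, 0.0055 at most; 3 N to start it, then 2.3 N per mm. Free, the steel seat plate lies 21.5 mm below the mouth. With filter and spacer on the free seat the spacer's top stands 4.5 mm proud of the rim; the ring at its stop holds the seat about 3 mm down
- filter_center (a point): centre of the filter cell: black disc 40 mm in diameter, 14 mm thick, with an amber-orange window on top; lies flat on the bench at the start. z is its axis
- spacer_center (a point): centre of the spacer: plain brass ring, outside 40 mm, inside 28 mm, 12 mm tall; lies flat on the bench at the start. z is its axis
- ring_center (a point): centre of the retaining ring, half-way up its 35.5 mm; it stands upright on its two blue claws at the start. z is its axis, up. Heights from its underside: black plate, 56 mm across, hole 30 mm, 13.5 to 19.5 mm; on it two grip ribs up to 35.5 mm, 30 mm long along x, outer faces at y = +-20 mm: grip width 40 mm, closing along y. A half turn about z changes nothing
- spool: white tape spool, 48 mm across, 18 mm tall, origin under its centre: leave alone
- model: wooden block under a blue sheet with white teeth, 85 x 80 x 34 mm, origin under its centre: leave alone
- scissors: steel scissors lying flat, 150 mm long, origin near the middle: leave alone
- forceps: steel forceps with a green end lying flat, 120 mm long, origin at the middle: leave alone
- dappen: small glass cup, 40 mm across, 22 mm tall, origin under its centre: leave alone
- resin: small white bottle with orange cap, 40 mm across, 85 mm tall, origin under its centre: leave alone
- lug (a point): rim-side point of the first of two opposite blue lugs under the barrel's rim, reaching out 29 mm from the axis. Angles counter-clockwise about z from barrel x: a lug spans -12 to 44 deg (other: +180). Underside flat from -12 to 8, 8 mm below the rim, then ramps up to 4 mm below it at 44; a stop post ends it at -12 deg. Open from 44 to 160. This point: angle 0, 26 mm out, 1 mm below the rim
- ring_claw (a point): foot of the ring's +x claw: on its underside, 32 mm from the axis (the other is opposite). Claw legs stand 30.5 to 34 mm from the axis, 11 mm wide, 0 to 19.5 mm high; hooks point inward to 26 mm from the axis, 0 to 4 mm high. They pass down between the lugs, then turn under them
- ring_foot (a point): centre of the ring's underside, 17.75 mm below its centre. To fit: lower it over the mouth with ring x about 69 deg (60 to 145 will do) counter-clockwise from barrel x, or half a turn on, until plate rests on spacer: underside 9 mm below the rim. Turning clockwise, looking into the mouth, draws it 3 mm further down, until the stop posts meet the claws with ring x along barrel x
Mind the look-alikes: they are no part of the job. What is shaped like the part that bears ring_center but red is not meant.

How it is judged:
On the way, in this order (a step that is already met when the one before it is completed fails the run):
1. the filter lies flat on the seat, nothing of the robot touching it (z of filter_center in the frame of mouth below -0.013 m and distance between filter_center and mouth below 0.019 m and angle between the z axis of filter_center and the z axis of mouth, either way round below 0.12 rad and contact force between the arm and filter below 0.1 N), for 0.2 s.
2. the spacer lies flat on the filter (z of spacer_center in the frame of mouth below 0.001 m and distance between spacer_center and mouth below 0.009 m and angle between the z axis of spacer_center and the z axis of mouth, either way round below 0.12 rad and z of filter_center in the frame of mouth below -0.013 m), for 0.2 s.
3. the ring is screwed down and presses the seat (value of joint seat above 0.002 m and angle between the x axis of ring_center and the x axis of mouth, either way round below 0.3 rad and distance between ring_center and mouth below 0.012 m), for 0.2 s.
At the end, for the whole second after the job is handed in: In the barrel the filter lies at the bottom, the spacer on it, both flat within 0.1 rad; the retaining ring is on top, flat within 0.1 rad, turned to within 0.3 rad of its stop (its x axis along the barrel's x axis), and by itself holds the seat pressed down more than 2 mm (all of step 3 and angle between the z axis of each of ring_center, filter_center, spacer_center and the z axis of mouth, either way round below 0.1 rad and z of filter_center in the frame of mouth below -0.0155 m and distance between filter_center and mouth below 0.022 m and z of spacer_center in the frame of mouth below -0.002 m and distance between spacer_center and mouth below 0.009 m); the robot touches nothing.
It fails at once if the filter is let go with its centre more than 20 mm above the barrel's mouth (contact force between anything else and filter below 0.01 N and height (world z) of filter_center above 0.05 m and z of filter_center in the frame of mouth above 0.02 m).
It fails at once if a bystander is moved more than 25 mm (distance of any of spool, model, scissors, forceps, dappen, resin from where it was at the start of the episode above 0.025 m).
It also fails if it takes over 67 s, if anything falls off the work surface, if the arm or the gripper's body presses on something with over 40 N, if the wrist force passes 120 N, or if a joint passes its speed limit or range.

## Robot

A 7-joint arm with a two-finger parallel gripper is mounted at the origin on the work surface. World frame = base frame: x ahead of the robot, y to its left, z up, the work surface at z = 0. Lengths are in m, angles in rad, forces in N, time in s.
With the tool pointing down it reaches from about 0.4 to 0.85 m from the base axis. Payload 4.5 kg.
Tool frame: the origin (TCP) lies midway between the tips of the shut fingers; the grasp point (between the pads) lies 19 mm behind it (arm.tcp_to_grasp is the distance from the TCP to the grasp point, in m); z points along the fingers, y is the line along which they close (so a half turn about z gives the same grasp; the last joint's range is limited). The gripper opens to 88 mm and grips with 3 to 60 N. Pads are 18 mm wide; open, the fingers measure 123 mm over their backs; the gripper's body (75 mm by 187 mm) begins 45 mm behind the grasp point.
Start: joints at [-1.213, 0.689, -0.195, 1.565, 0.157, 0.902, -0.215], TCP at [0.199, 0.593, 0.206] pointing down, gripper open.
Joint ranges: [-3.01, 3.01], [-0.46, 2.08], [-1.47, 1.51], [0.13, 2.56], [-1, 4.14], [0.04, 2.09], [-2.66, 2.66]. Speed limits (rad/s): [2.57, 2.57, 3.14, 3.14, 3.14, 3.14, 3.14].

## Interface

Orientations are given as a unit quaternion [x, y, z, w].
In Python, from cell import arm, optics gives the robot as it stands.
- The arm moves only by the shell command python3 -m jog 'ROWS'. ROWS is a JSON object of lists of equal length, an entry for each row: "twist": the turn, a rotation vector about the tool's x, y, z in rad, a list of three; "travel": the shift along the tool's x, y, z in m, a list of three; "gripper": the finger opening in m, from 0 to 0.0881. A call has 1 to 8 rows; each row is the pose to reach, as a shift and turn from the pose commanded when the call began, along the tool's axes at that moment; what a row does not reach only later rows make up. A row lasts 1/10 s, in which the tool goes at most 50 mm and 8.59 degrees, less where a joint would pass 70% of its speed; a pose out of reach is approached as far as the arm can. A call with a gripper value outside its range is refused whole. The fingers move at their own pace and stop on an object; the grip force is fixed at half the most. Time passes only in rows, so rows that repeat a pose let the fingers close. It gives the time, the measured TCP pose, the force, the opening and the grip force at its end, in the units of the state.
- arm.sense(): the state, without advancing time (a new reading comes with each control period).
- optics.capture(name): name is "side" or "top"; returns the picture (420x560x3 uint8, blue, green, red); there is no depth.
- optics.calibration(name): a dict with "camera_matrix" (3x3 intrinsics, pixels), "dist_coeffs" ([k1, k2, p1, p2, k3] as OpenCV has them; the pictures are not rectified), "world_from_camera" (4x4, takes a point from camera to world coordinates). Camera axes: x right, y up, looking along -z (the intrinsics and any distortion apply to the point x, -y, -z); pixel columns grow to the right and rows downward; lengths in m; the calibration is good to about 2 mm. A picture is of the moment at which its call begins. calibration takes no time and is no camera call.
- arm.finish_job(): hands the job in; it is judged then, once.
The state is a dict: "time_s": time; "joint_pos": joint angles; "joint_vel": joint speeds; "effort": joint torques, N m; "ee_pos": TCP position; "tcp_rot": TCP orientation; "wrist_force": force on the tool from outside, world axes, zero at the start; "moment": the same for the moment, N m; "width": finger opening in m; "grasp_force": force on a finger pad.
Only numpy, scipy, OpenCV 4.12 (cv2) and the standard library are available. Lean on these libraries where they do the work, as an engineer would, in place of code of your own. Each camera call takes 0.05 s, during which the arm holds its last target. There are 200 camera calls.

## Working session

There is one attempt and no reset: what is moved stays moved. The work goes in short steps, Python scripts to look and compute and a shell command to move; the robot and the scene stay as the last step left them, time stands still between calls to the robot, and variables do not carry over. Pictures are saved under pics/ and viewed, at most 10 in all, crops included, and the job is handed in when it is done.

```bash
ls; mkdir -p pics; python3 - <<'E'
from cell import arm,optics
import cv2,numpy as np
for n in("top","side"):
    cv2.imwrite(f"pics/{n}0.png",optics.capture(n))
    c=optics.calibration(n); print(n,{k:np.round(v,4).tolist() for k,v in c.items()})
print(arm.sense())
E
```

```text
pics
top {'camera_matrix': [[490.0318, 0.0, 276.9762], [0.0, 490.0318, 216.1862], [0.0, 0.0, 1.0]], 'dist_coeffs': [-0.1185, 0.0, 0.0, 0.0, 0.0], 'world_from_camera': [[-0.0125, 0.9834, -0.1813, 0.386], [-0.9998, -0.015, -0.0126, -0.0769], [-0.0151, 0.1811, 0.9834, 1.2238], [0.0, 0.0, 0.0, 1.0]]}
side {'camera_matrix': [[467.4122, 0.0, 284.079], [0.0, 467.4122, 205.2037], [0.0, 0.0, 1.0]], 'dist_coeffs': [-0.1222, 0.0, 0.0, 0.0, 0.0], 'world_from_camera': [[0.8242, 0.417, -0.3831, 0.2238], [-0.5662, 0.6168, -0.5468, -0.5737], [0.0083, 0.6676, 0.7445, 0.8265], [0.0, 0.0, 0.0, 1.0]]}
{'time_s': 0.1, 'joint_pos': array([-1.21319866,  0.68985839, -0.1945264 ,  1.56623521,  0.15731587,
        0.90249178, -0.2151209 ]), 'joint_vel': array([-0.00055261, -0.00312992, -0.00074295, -0.00245805, -0.00033249,
        0.00259074,  0.00027292]), 'effort': array([-2.06900295e-03, -5.28499997e+01, -1.27182785e+00, -1.53835952e+01,
       -5.27298474e-02,  1.94143780e-03,  4.11603594e-05]), 'ee_pos': array([0.19870658, 0.59192574, 0.20501776]), 'tcp_rot': array([ 1.61158134e-01,  9.86928273e-01, -7.97399571e-04, -6.51922110e-05]), 'wrist_force': array([-0.03805755, -0.31014127, -0.426462  ]), 'moment': array([-0.01129431,  0.0334795 , -0.02597419]), 'grasp_force': 0.0, 'width': 0.08832949043733285}
```

View pics/top0.png

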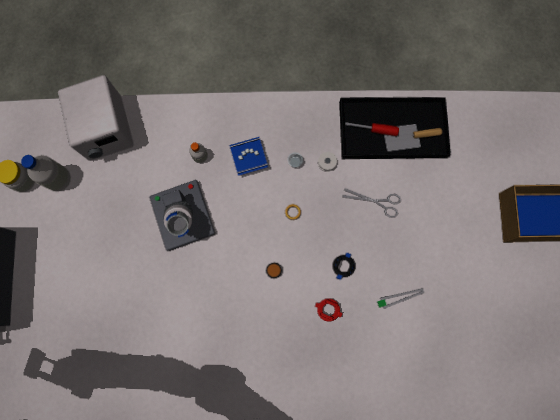

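View pics/side0.png

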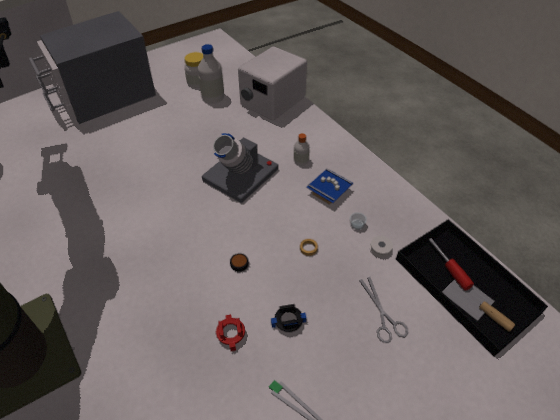

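The top view shows the filter (black disc, amber window) at (274,270), the brass spacer at (293,212) and the barrel at about (178,220). There are two ring candidates: one black with blue claws at (344,266) and one red at (329,310). The black one with blue claws fits the description. I'll confirm that in an enlarged crop.

```bash
cat > h.py <<'E'
import numpy as np,cv2
from cell import arm,optics
from scipy.spatial.transform import Rotation as R
F=np.diag([1,-1,-1.])
CAL={}
def cal(n):
    if n not in CAL:
        c=optics.calibration(n); CAL[n]=[np.array(c[k],float) for k in("camera_matrix","dist_coeffs","world_from_camera")]
    return CAL[n]
def proj(n,P):
    K,d,T=cal(n); Q=((np.atleast_2d(P)-T[:3,3])@T[:3,:3])@F
    return cv2.projectPoints(Q.reshape(-1,1,3),np.zeros(3),np.zeros(3),K,d)[0].reshape(-1,2)
def ray(n,uv):
    K,d,T=cal(n); p=cv2.undistortPoints(np.array(uv,float).reshape(1,1,2),K,d).ravel()
    return T[:3,3],T[:3,:3]@F@np.array([p[0],p[1],1])
def atz(n,uv,z):
    o,v=ray(n,uv); return o+v*(z-o[2])/v[2]
def crop(img,u,v,h,s):
    return cv2.resize(img[v-h:v+h,u-h:u+h],None,fx=s,fy=s,interpolation=cv2.INTER_CUBIC)
E
python3 - <<'E'
from h import *
t=cv2.imread("pics/top0.png");s=cv2.imread("pics/side0.png")
o=np.vstack([np.hstack([crop(t,180,216,30,5),crop(t,342,268,30,5)]),np.hstack([crop(s,238,155,30,5),crop(s,290,318,30,5)])])
cv2.imwrite("pics/c1.png",np.clip(o*1.6,0,255).astype('uint8')[:600])
for nm,a,b,z in(("filter",(274,270),(239,262),.012),("spacer",(293,212),(309,246),.012),("ring",(344,266),(289,318),.018)):
    print(nm,atz("top",a,z),atz("side",b,z))
print(atz("top",(178,221),.1))
E
```

```text
filter [ 0.47436907 -0.0522802   0.012     ] [ 0.47266949 -0.05498453  0.012     ]
spacer [ 0.619426   -0.10178837  0.012     ] [ 0.62039814 -0.10398926  0.012     ]
ring [ 0.48113312 -0.22468738  0.018     ] [ 0.48285782 -0.22511531  0.018     ]
[0.58516134 0.16996648 0.1       ]
```

View pics/c1.png

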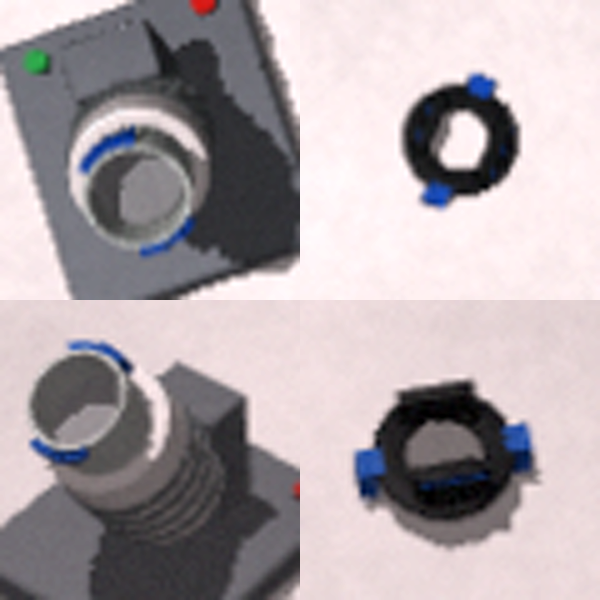

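The crop confirms it: the ring with two blue claws is the black one at (344,266), and the red one is the decoy. In the top crop the rim outline spans about x 88–193 and y 143–250, and the barrel leans towards the robot. Next I'll fit the barrel pose from rim and housing points in both views, and take blob centroids for the parts.

```bash
cat > fit.py <<'E'
from h import *
from scipy.optimize import least_squares
t=cv2.imread("pics/top0.png");s=cv2.imread("pics/side0.png")
def px(o,l): return np.array(l,float)/5+np.array(o)-.4
RT=px((150,186),[(88,195),(97,165),(118,148),(192,180),(193,205),(183,228),(160,246),(130,247),(105,233),(165,150)])
RS=px((208,125),[(30,105),(42,75),(72,54),(105,57),(126,80),(127,105),(112,133),(32,130)])
HT=px((150,186),[(69,170),(76,140),(95,112),(125,97),(160,98),(190,115),(210,145)])
def frame(az):
    d=np.array([np.cos(az),np.sin(az),0]); z=.5*d+np.array([0,0,np.cos(np.pi/6)])
    x=-np.cos(np.pi/6)*d+np.array([0,0,.5]); return np.c_[x,np.cross(z,x),z]
a=np.linspace(0,2*np.pi,181)
def circ(p,r,h): 
    B=frame(p[3]); return p[:3]+np.c_[r*np.cos(a),r*np.sin(a),0*a+h]@B.T
def dist(n,P,pts):
    q=proj(n,P); out=[]
    c=q.mean(0)
    return [np.sign(np.linalg.norm(x-c)-np.linalg.norm(q[k]-c))*np.linalg.norm(x-q[k]) for x in pts for k in [np.argmin(((q-x)**2).sum(1))]]
def res(p):
    return np.r_[dist("top",circ(p,.0245,0),RT),dist("side",circ(p,.0245,0),RS),dist("top",circ(p,.0345,-.032),HT)]
if __name__=="__main__":
    f=least_squares(res,[.57,.16,.12,-2.89],x_scale=[.01,.01,.01,.1],loss="soft_l1",diff_step=1e-4)
    print(f.x,np.degrees(f.x[3])%360,np.round(res(f.x),1)); np.save("barrel.npy",f.x)
    p=f.x;o=[]
    for n,im,u,v in(("top",t,180,216),("side",s,238,155)):
        c=crop(im,u,v,30,9)
        for r,h,col in((.0245,0,(0,0,255)),(.0345,-.032,(0,255,0)),(.0245,-.008,(255,0,255))):
            cv2.polylines(c,[np.int32((proj(n,circ(p,r,h))-[u-30,v-30]+.5)*9)],1,col,1)
        l=p[:3]+frame(p[3])@np.array([.026,0,-.001]); cv2.circle(c,np.int32((proj(n,l)[0]-[u-30,v-30]+.5)*9).tolist(),4,(0,255,255),-1)
        o.append(c)
    cv2.imwrite("pics/fit.png",cv2.resize(np.hstack(o),(800,400)))
    # parts
    for nm,(uT,vT),(uS,vS),z,r in(("filter",(274,270),(239,262),.007,.02),("spacer",(293,212),(309,246),.006,.02)):
        for n,im,u,v in(("top",t,uT,vT),("side",s,uS,vS)):
            w=im[v-14:v+15,u-14:u+15]; hsv=cv2.cvtColor(w,cv2.COLOR_BGR2HSV); m=np.uint8(hsv[...,1]>90)
            m=cv2.morphologyEx(m,cv2.MORPH_CLOSE,np.ones((3,3))); c=max(cv2.findContours(m,0,1)[0],key=cv2.contourArea)
            hull=cv2.moments(cv2.convexHull(c)); print(nm,n,cv2.contourArea(c),atz(n,(hull['m10']/hull['m00']+u-14,hull['m01']/hull['m00']+v-14),.014 if nm=="filter" else .009))
    for n,im,u,v in(("top",t,344,266),("side",s,289,318)):
        hsv=cv2.cvtColor(im[v-24:v+24,u-24:u+24],cv2.COLOR_BGR2HSV)
        m=np.uint8((abs(hsv[...,0].astype(int)-110)<12)&(hsv[...,1]>150)&(hsv[...,2]>70))
        k,L,S,C=cv2.connectedComponentsWithStats(m); i=1+np.argsort(-S[1:,4])[:2]
        P=[atz(n,C[j]+[u-24,v-24],.012) for j in i]; d=P[0]-P[1]; print("ring",n,S[i,4],sum(P)/2,np.linalg.norm(d),np.degrees(np.arctan2(d[1],d[0])))
E
python3 fit.py
```

```text
[ 0.57080124  0.16299697  0.13360353 -2.83307589] 197.6767084253122 [-0.4 -0.1  0.1 -0.1 -0.2  0.2  0.6  0.5  0.1 -0.1  0.2  0.3  0.1 -0.5
 -0.4 -0.2  0.2  0.5  0.1  0.2  1.   1.4  1.2  0.5 -0.4]
filter top 137.0 [ 0.47493002 -0.0510421   0.014     ]
filter side 190.5 [ 0.47190552 -0.05534301  0.014     ]
spacer top 169.0 [ 0.62105437 -0.10073939  0.009     ]
spacer side 214.0 [ 0.61952278 -0.10320886  0.009     ]
ring top [16 16] [ 0.48272588 -0.22388378  0.012     ] 0.057868761075339004 -23.77152858082854
ring side [24 21] [ 0.48429588 -0.22159165  0.012     ] 0.05750002044351037 156.71961083763784
```

View pics/fit.png

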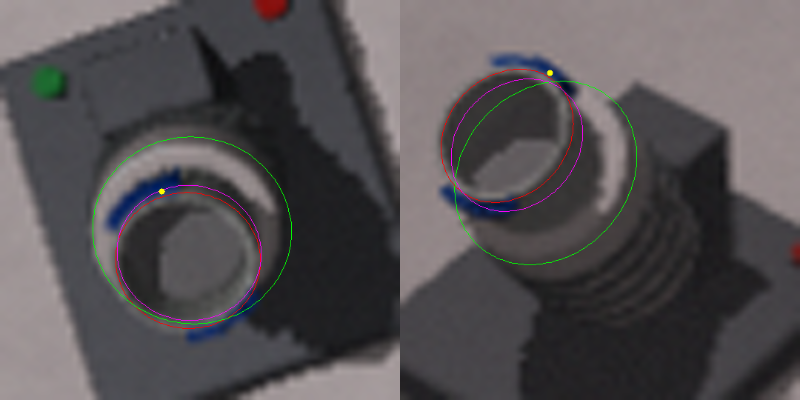

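The rim (red) matches both views, and the yellow lug point sits near the clockwise end of the blue lug, as described. Mouth is at (0.571, 0.163, 0.134) with the lean towards azimuth about 197°. Now to move.

```bash
cat > go.py <<'E'
# go.py w x y z az   (tool down, tool y at azimuth az)  |  go.py b bx by bz beta  (barrel frame mm, tool y at angle beta from barrel x)
import sys
from fit import *
def target(a):
    v=np.array(a[1:4],float)/1000; g=np.radians(float(a[4])); c=np.array([np.cos(g),np.sin(g),0])
    if a[0]=="w": p,z,y=v,np.array([0,0,-1.]),c
    else:
        b=np.load("barrel.npy"); B=frame(b[3]); p,z,y=b[:3]+B@v,-B[:,2],B@c
    return p,np.c_[np.cross(y,z),y,z]
def delta(a):
    p,M=target(a); s=arm.sense(); R0=R.from_quat(s["tcp_rot"])
    return R0.inv().apply(p-s["ee_pos"]),(R0.inv()*R.from_matrix(M)).as_rotvec()
if __name__=="__main__":
    t,w=delta(sys.argv[1:]); s=arm.sense()
    print("t",s["time_s"],"travel",np.round(t,4).tolist(),"twist",np.round(w,3).tolist(),"F",np.round(s["wrist_force"],1),"w",round(s["width"],4),"j",np.round(s["joint_pos"],2))
E
python3 go.py w 473.5 -53.5 120 -5
```

```text
t 0.1 travel [-0.4658, -0.5244, 0.0859] twist [-0.001, 0.001, 1.334] F [-0.  -0.3 -0.4] w 0.0883 j [-1.21  0.69 -0.19  1.57  0.16  0.9  -0.22]
```

```bash
python3 -m jog '{"twist":[[0,0,0.15],[0,0,0.3],[0,0,0.45],[0,0,0.6],[0,0,0.75],[0,0,0.9],[0,0,1.05],[0,0,1.2]],"travel":[[-0.033,-0.037,0],[-0.066,-0.074,0],[-0.1,-0.11,0],[-0.133,-0.149,0],[-0.166,-0.187,0],[-0.2,-0.224,0],[-0.233,-0.262,0],[-0.266,-0.3,0]],"gripper":[0.088,0.088,0.088,0.088,0.088,0.088,0.088,0.088]}'; python3 go.py w 473.5 -53.5 120 -5
```

```text
time_s: 0.9
ee_pos: [0.355, 0.2238, 0.2057]
tcp_rot: [0.692, 0.722, 0.0, 0.0]
wrist_force: [1.0, 0.8, 0.4]
width: 0.0878
grasp_force: 0.0
t 0.9 travel [-0.282, 0.1069, 0.0857] twist [0.0, -0.0, 0.129] F [1.  0.8 0.4] w 0.0878 j [-0.74  0.44  0.11  2.16 -0.09  0.55 -0.54]
```

```bash
python3 -m jog '{"twist":[[0,0,0.13],[0,0,0.13],[0,0,0.13],[0,0,0.13],[0,0,0.13],[0,0,0.13],[0,0,0.13],[0,0,0.13]],"travel":[[-0.045,0.017,0.01],[-0.09,0.034,0.02],[-0.135,0.051,0.04],[-0.18,0.068,0.06],[-0.225,0.085,0.08],[-0.265,0.1,0.086],[-0.282,0.107,0.086],[-0.282,0.107,0.086]],"gripper":[0.07,0.07,0.07,0.07,0.07,0.07,0.07,0.07]}'; python3 go.py w 473.5 -53.5 5 -5; python3 - <<'E'
from go import *
o=[]
for n in("top","side"):
    im=optics.capture(n); q=proj(n,[.4735,-.0535,.014])[0].astype(int)
    p=proj(n,arm.sense()["ee_pos"])[0]; print(n,q,p); c=crop(im,q[0],q[1],35,6)
    cv2.drawMarker(c,np.int32((p-q+35)*6).tolist(),(0,0,255),0,12); cv2.drawMarker(c,(213,213),(0,255,0),0,12); o.append(c)
cv2.imwrite("pics/f1.png",np.hstack(o))
E
```

```text
time_s: 1.7
ee_pos: [0.4756, -0.0546, 0.1192]
tcp_rot: [0.738, 0.675, -0.0, 0.001]
wrist_force: [0.5, 1.0, 0.9]
width: 0.0699
grasp_force: 0.0
t 1.7 travel [0.0011, -0.0023, 0.1142] twist [0.001, 0.001, -0.002] F [0.5 1.  0.9] w 0.0699 j [ 0.    0.65  0.03  2.09 -0.04  0.4  -0.03]
top [274 270] [272.81946057 266.36350732]
side [238 260] [234.8783791  228.14982655]
```

View pics/f1.png

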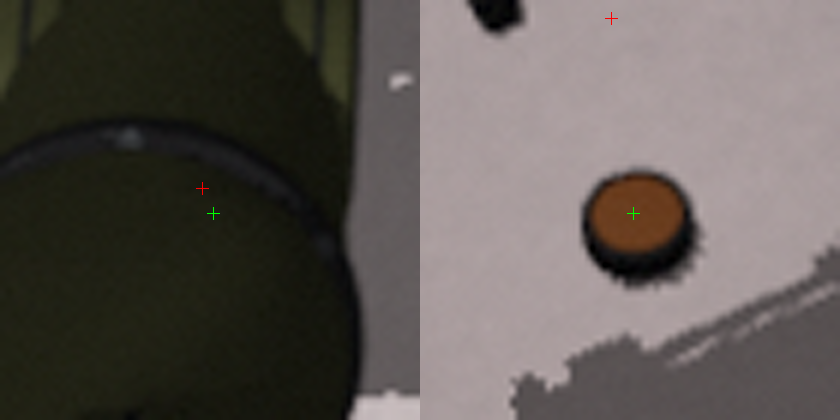

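The side view shows the filter's window at crop (638,212), against a predicted (633,213), which is about 1 mm off. That is good enough to descend and grip.

```bash
python3 -m jog '{"twist":[[0,0,0],[0,0,0],[0,0,0],[0,0,0],[0,0,0],[0,0,0],[0,0,0],[0,0,0]],"travel":[[0,-0.002,0.04],[0,-0.002,0.08],[0,-0.002,0.105],[0,-0.002,0.114],[0,-0.002,0.114],[0,-0.002,0.114],[0,-0.002,0.114],[0,-0.002,0.114]],"gripper":[0.07,0.07,0.07,0.07,0.07,0.03,0.03,0.03]}'; python3 -m jog '{"twist":[[0,0,0],[0,0,0],[0,0,0],[0,0,0],[0,0,0],[0,0,0],[0,0,0],[0,0,0]],"travel":[[0,0,0],[0,0,0],[0,0,0],[0,0,-0.04],[0,0,-0.09],[0,0,-0.14],[0,0,-0.18],[0,0,-0.2]],"gripper":[0.03,0.03,0.03,0.03,0.03,0.03,0.03,0.03]}'; python3 go.py b 0 0 60 0
```

```text
time_s: 2.6
ee_pos: [0.4736, -0.0508, 0.0068]
tcp_rot: [0.736, 0.677, 0.001, 0.001]
wrist_force: [0.3, 0.4, 0.2]
width: 0.048
grasp_force: 0.0
time_s: 3.4
ee_pos: [0.4741, -0.0511, 0.2092]
tcp_rot: [0.736, 0.677, 0.002, 0.002]
wrist_force: [0.8, -0.4, -1.5]
width: 0.0304
grasp_force: 0.0
t 3.4 travel [0.2099, 0.0507, 0.0239] twist [-0.512, 0.103, -0.383] F [ 0.8 -0.4 -1.5] w 0.0304 j [-0.02  0.49  0.04  2.01 -0.03  0.64 -0.04]
```

The grasp missed: the fingers closed to 30 mm. I'll check where the filter is.

```bash
python3 - <<'E'
from go import *
o=[]
for n in("top","side"):
    im=optics.capture(n); s=arm.sense()["ee_pos"]; q=proj(n,s)[0].astype(int) if n=="side" else proj(n,[.4735,-.0535,.014])[0].astype(int)
    print(n,q); c=crop(im,q[0],q[1],50,4)
    for P,col in((s,(0,0,255)),([.4735,-.0535,.014],(0,255,0))):
        cv2.drawMarker(c,np.int32((proj(n,P)[0]-q+50)*4).tolist(),col,0,12)
    o.append(c)
cv2.imwrite("pics/f2.png",np.clip(np.hstack(o)*1.5,0,255))
E
```

```text
top [274 270]
side [231 197][ WARN:0@1.794] global loadsave.cpp:1063 imwrite_ Unsupported depth image for selected encoder is fallbacked to CV_8U.
```

View pics/f2.png

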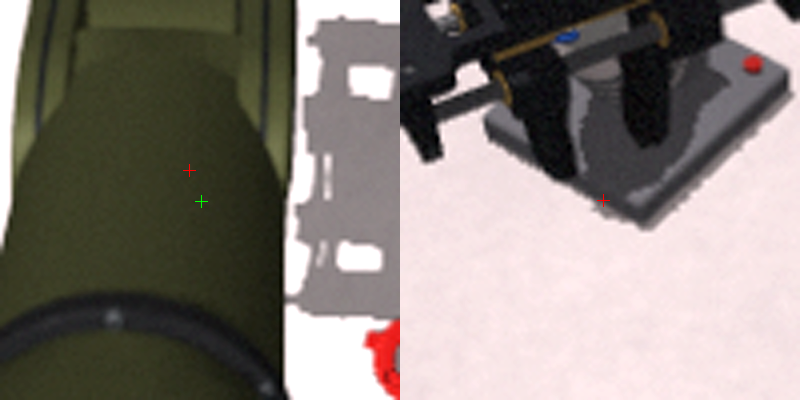

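The fingertips appear about 9 px above the TCP marker: tips at crop (565,180) and (650,148), TCP at (602,200). So at partial opening they retreat well behind the TCP and passed over the 14 mm disc without touching it. I'll go back down and feel for the table in small steps.

```bash
python3 go.py w 473.5 -53.5 15 -5
```

```text
t 3.5 travel [-0.0026, -0.0022, 0.1935] twist [0.006, -0.0, 0.004] F [ 0.3 -0.6 -0.6] w 0.0297 j [-0.02  0.49  0.04  2.01 -0.03  0.64 -0.04]
```

```bash
python3 -m jog '{"twist":[[0,0,0],[0,0,0],[0,0,0],[0,0,0],[0,0,0],[0,0,0],[0,0,0],[0,0,0]],"travel":[[-0.002,-0.002,0],[-0.002,-0.002,0.04],[-0.002,-0.002,0.09],[-0.002,-0.002,0.14],[-0.002,-0.002,0.18],[-0.002,-0.002,0.194],[-0.002,-0.002,0.194],[-0.002,-0.002,0.194]],"gripper":[0.054,0.054,0.054,0.054,0.054,0.054,0.054,0.054]}'; python3 go.py w 473.5 -53.5 0 -5
python3 - <<'E'
from go import *
im=optics.capture("side"); s=arm.sense()["ee_pos"]; q=proj("side",s)[0].astype(int)
c=crop(im,q[0],q[1],40,9); cv2.drawMarker(c,np.int32((proj("side",s)[0]-q+40)*9).tolist(),(0,0,255),0,12)
cv2.imwrite("pics/f3.png",np.clip(c[:600]*1.5,0,255).astype('uint8'))
E
```

```text
time_s: 4.3
ee_pos: [0.4695, -0.0528, 0.011]
tcp_rot: [0.736, 0.677, -0.001, -0.001]
wrist_force: [0.6, -0.3, 0.7]
width: 0.054
grasp_force: 0.0
t 4.3 travel [-0.0004, 0.004, 0.011] twist [-0.003, 0.0, 0.004] F [ 0.6 -0.3  0.7] w 0.054 j [ 0.01  0.87  0.01  2.15 -0.04  0.13 -0.03]
```

View pics/f3.png

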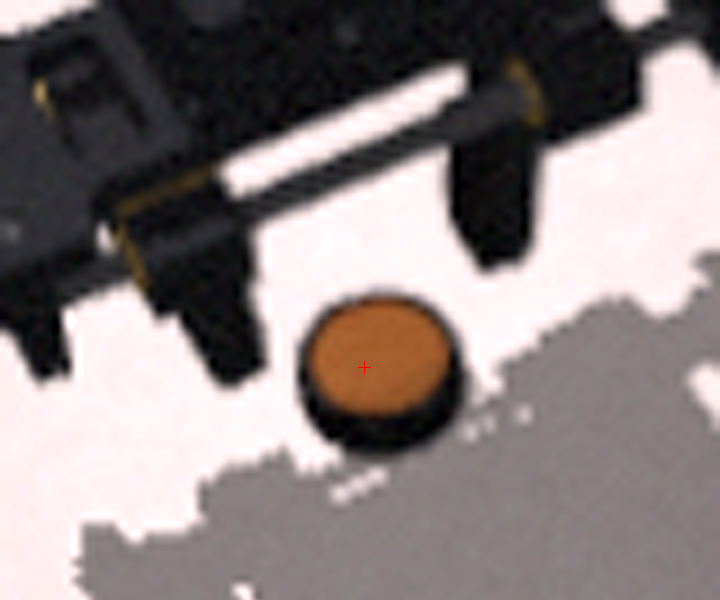

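The tips are at (240,380) and (500,265), with the TCP mark at (364,366) and the filter centre at (382,355). So the tips are roughly 13 mm above the TCP. I'll lower further, watching the force.

```bash
python3 -m jog '{"twist":[[0,0,0],[0,0,0],[0,0,0],[0,0,0]],"travel":[[0,0.004,0.004],[0,0.004,0.008],[0,0.004,0.012],[0,0.004,0.014]],"gripper":[0.05,0.05,0.05,0.05]}';python3 -m jog '{"twist":[[0,0,0],[0,0,0],[0,0,0]],"travel":[[0,0,0.002],[0,0,0.004],[0,0,0.004]],"gripper":[0.05,0.05,0.05]}'; python3 go.py w 473.5 -53.5 -5 -5
```

```text
time_s: 4.75
ee_pos: [0.4747, -0.0529, -0.0024]
tcp_rot: [0.736, 0.677, 0.0, 0.0]
wrist_force: [-1.0, -0.6, -0.4]
width: 0.05
grasp_force: 0.0
time_s: 5.05
ee_pos: [0.4745, -0.053, -0.0065]
tcp_rot: [0.736, 0.677, -0.0, -0.0]
wrist_force: [-0.2, -0.2, 0.2]
width: 0.0501
grasp_force: 0.0
t 5.05 travel [-0.0006, -0.0009, -0.0015] twist [-0.0, -0.0, 0.004] F [-0.2 -0.2  0.2] w 0.0501 j [ 0.01  0.9   0.    2.14 -0.04  0.1  -0.03]
```

```bash
python3 -m jog '{"twist":[[0,0,0],[0,0,0],[0,0,0],[0,0,0]],"travel":[[0,0,0.0],[0,0,0],[0,0,0],[0,0,0]],"gripper":[0.036,0.036,0.036,0.036]}'
```

```text
time_s: 5.45
ee_pos: [0.4747, -0.053, -0.0062]
tcp_rot: [0.736, 0.677, 0.0, -0.0]
wrist_force: [0.8, -0.0, -0.1]
width: 0.0359
grasp_force: 0.0
```

```bash
python3 -m jog '{"twist":[[0,0,0],[0,0,0],[0,0,0],[0,0,0],[0,0,0],[0,0,0]],"travel":[[0,0,0.0],[0,0,0],[0,0,0.003],[0,0,0.006],[0,0,0.009],[0,0,0.009]],"gripper":[0.05,0.05,0.05,0.05,0.05,0.05]}'
python3 go.py w 474 -53.5 -5 -5
python3 - <<'E'
from go import *
im=optics.capture("side"); s=arm.sense()["ee_pos"]; q=proj("side",s)[0].astype(int)
c=crop(im,q[0],q[1],40,9); cv2.drawMarker(c,np.int32((proj("side",s)[0]-q+40)*9).tolist(),(0,0,255),0,12)
cv2.imwrite("pics/f4.png",np.clip(c[:600]*1.5,0,255).astype('uint8'))
E
```

```text
time_s: 6.05
ee_pos: [0.4743, -0.0529, -0.0158]
tcp_rot: [0.736, 0.677, -0.0, -0.0]
wrist_force: [-0.5, -0.5, -0.2]
width: 0.0503
grasp_force: 0.0
t 6.05 travel [-0.0006, -0.0003, -0.0108] twist [-0.001, -0.0, 0.004] F [-0.5 -0.5 -0.2] w 0.0503 j [ 0.01  0.92  0.    2.14 -0.04  0.08 -0.03]
```

View pics/f4.png

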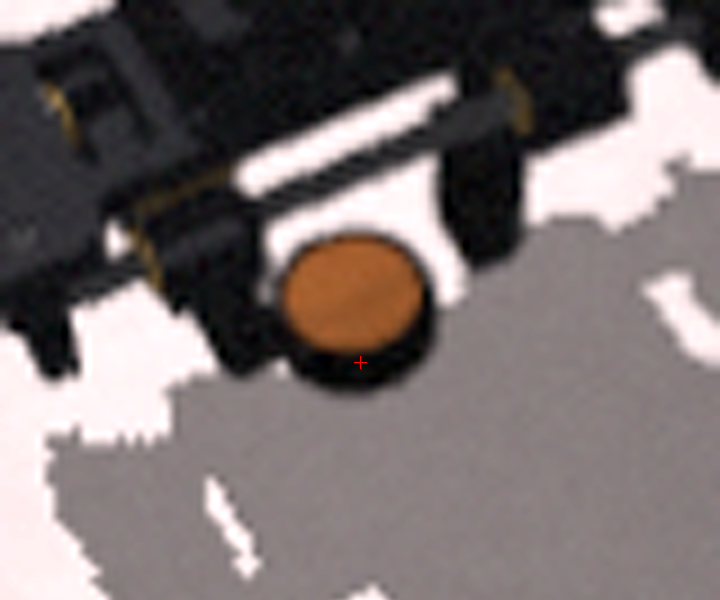

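The tips at (245,370) and (495,265) still look several mm above the table, although the reported TCP is at −16 mm. I'll keep feeling downwards.

```bash
python3 -m jog '{"twist":[[0,0,0],[0,0,0],[0,0,0],[0,0,0]],"travel":[[0,0,0.002],[0,0,0.004],[0,0,0.006],[0,0,0.006]],"gripper":[0.05,0.05,0.05,0.05]}';python3 -m jog '{"twist":[[0,0,0],[0,0,0],[0,0,0],[0,0,0]],"travel":[[0,0,0],[0,0,0],[0,0,0],[0,0,0]],"gripper":[0.036,0.036,0.036,0.036]}'
python3 go.py w 474 -53.5 -5 -5
```

```text
time_s: 6.5
ee_pos: [0.4745, -0.0529, -0.0216]
tcp_rot: [0.736, 0.677, -0.0, -0.0]
wrist_force: [0.5, -0.2, -0.2]
width: 0.0502
grasp_force: 0.0
time_s: 6.9
ee_pos: [0.4747, -0.053, -0.0213]
tcp_rot: [0.736, 0.677, 0.0, -0.0]
wrist_force: [-0.2, 0.2, -0.4]
width: 0.0378
grasp_force: 30.0
t 6.9 travel [-0.0006, -0.0006, -0.0163] twist [0.0, -0.0, 0.004] F [-0.2  0.2 -0.4] w 0.0378 j [ 0.01  0.93  0.    2.14 -0.04  0.06 -0.03]
```

Gripped, at 30 N. The filter's centre is therefore 28 mm behind the reported TCP, and its bottom 21 mm behind. I'll lift and go over the mouth.

```bash
python3 -m jog '{"twist":[[0,0,0],[0,0,0],[0,0,0],[0,0,0],[0,0,0],[0,0,0],[0,0,0],[0,0,0]],"travel":[[0,0,-0.02],[0,0,-0.05],[0,0,-0.09],[0,0,-0.14],[0,0,-0.18],[0,0,-0.2],[0,0,-0.2],[0,0,-0.2]],"gripper":[0.03,0.03,0.03,0.03,0.03,0.03,0.03,0.03]}'; python3 go.py b 0 0 40 0
```

```text
time_s: 7.7
ee_pos: [0.4743, -0.0529, 0.1785]
tcp_rot: [0.736, 0.677, 0.0, -0.0]
wrist_force: [0.2, -0.1, -1.3]
width: 0.0379
grasp_force: 30.0
t 7.7 travel [0.2155, 0.0598, 0.0103] twist [-0.517, 0.102, -0.382] F [ 0.2 -0.1 -1.3] w 0.0379 j [-0.01  0.54  0.04  2.04 -0.04  0.56 -0.03]
```

```bash
python3 -m jog '{"twist":[[-0.07,0.014,-0.05],[-0.15,0.03,-0.11],[-0.22,0.044,-0.165],[-0.3,0.06,-0.22],[-0.37,0.073,-0.275],[-0.44,0.087,-0.325],[-0.517,0.102,-0.382],[-0.517,0.102,-0.382]],"travel":[[0.03,0.01,-0.02],[0.065,0.02,-0.02],[0.1,0.03,-0.02],[0.135,0.04,-0.01],[0.17,0.05,-0.01],[0.2,0.058,0],[0.215,0.06,0.01],[0.215,0.06,0.01]],"gripper":[0.03,0.03,0.03,0.03,0.03,0.03,0.03,0.03]}';  python3 -m jog '{"twist":[[0,0,0]],"travel":[[0,0,0]],"gripper":[0.03]}'; python3 go.py b 0 0 10 0
python3 - <<'E'
from go import *
b=np.load("barrel.npy"); o=[]
s=arm.sense(); M=R.from_quat(s["tcp_rot"]).as_matrix(); p=s["ee_pos"]
for n in("side","top"):
    im=optics.capture(n); q=proj(n,b[:3]+frame(b[3])@[0,0,.03])[0].astype(int); c=crop(im,q[0],q[1],40,9)
    def pl(P,col): cv2.polylines(c,[np.int32((proj(n,P)-q+40.5)*9)],1,col,1)
    pl(circ(b,.0245,0),(0,0,255))
    for h in(-.0213,-.0353): pl(p+np.c_[.02*np.cos(a),.02*np.sin(a),0*a+h]@M.T,(0,255,0))
    o.append(c)
cv2.imwrite("pics/b1.png",cv2.resize(np.hstack(o),(800,400)))
E
```

```text
time_s: 8.5
ee_pos: [0.5, 0.1197, 0.159]
tcp_rot: [0.611, 0.781, 0.108, 0.076]
wrist_force: [0.3, -0.3, -0.6]
width: 0.0378
grasp_force: 30.0
time_s: 8.6
ee_pos: [0.5012, 0.1197, 0.1596]
tcp_rot: [0.611, 0.78, 0.109, 0.077]
wrist_force: [0.4, -0.0, -1.3]
width: 0.0376
grasp_force: 30.0
t 8.6 travel [0.0245, 0.0657, 0.0364] twist [-0.256, 0.011, -0.065] F [ 0.4 -0.  -1.3] w 0.0376 j [-0.24  0.55 -0.14  2.22  0.68  0.14 -0.77]
```

View pics/b1.png

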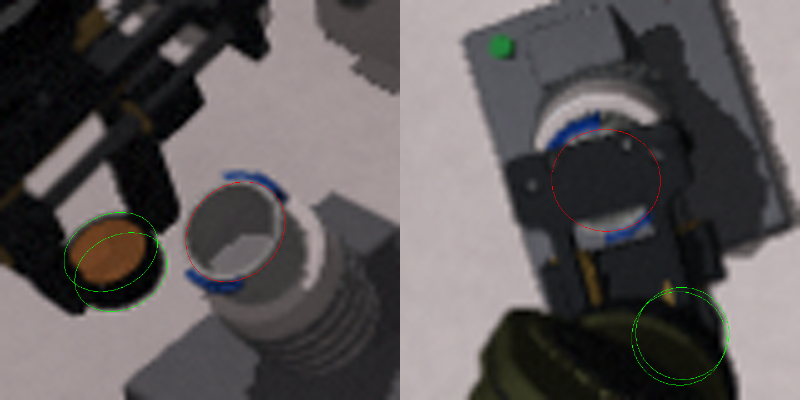

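The overlay shows the filter (window at (108,250)) matching the predicted outline, so the in-hand offset is right. The wrist stopped near its singularity (j6 ≈ 0.1). Turning the tool about its axis while tilting lets joint 5 swing round, so I'll aim for tool y along −by.

```bash
python3 go.py b 0 0 50 -90; python3 -m jog '{"twist":[[-0.03,0,0.1],[-0.06,0,0.2],[-0.09,0.01,0.3],[-0.12,0.01,0.4],[-0.12,0.01,0.4],[-0.12,0.01,0.4]],"travel":[[0.005,0.005,-0.01],[0.01,0.01,-0.02],[0.02,0.02,-0.02],[0.02,0.02,-0.02],[0.02,0.02,-0.02],[0.02,0.02,-0.02]],"gripper":[0.03,0.03,0.03,0.03,0.03,0.03]}';python3 go.py b 0 0 50 -90
```

```text
t 8.7 travel [0.0245, 0.054, -0.0012] twist [-0.187, 0.206, 1.494] F [ 0.   0.6 -0.6] w 0.0374 j [-0.24  0.55 -0.14  2.22  0.67  0.14 -0.76]
time_s: 9.3
ee_pos: [0.5078, 0.1391, 0.186]
tcp_rot: [0.737, 0.651, 0.159, 0.084]
wrist_force: [0.5, 0.6, -0.3]
width: 0.0373
grasp_force: 30.0
t 9.3 travel [0.019, 0.0313, 0.0233] twist [-0.07, 0.16, 1.142] F [ 0.5  0.6 -0.3] w 0.0373 j [-0.37  0.5  -0.04  2.26  1.25  0.08 -1.76]
```

Positive tool-z turns drive j7 down, so I'll turn the other way, towards tool y = +by.

```bash
python3 -m jog '{"twist":[[0,0,-0.14],[0,0,-0.28],[0,0,-0.42],[0,0,-0.56],[0,0,-0.7],[0,0,-0.84],[0,0,-0.98],[0,0,-1.1]],"travel":[[0,0,-0.005],[0,0,-0.01],[0,0,-0.01],[0,0,-0.01],[0,0,-0.01],[0,0,-0.01],[0,0,-0.01],[0,0,-0.01]],"gripper":[0.03,0.03,0.03,0.03,0.03,0.03,0.03,0.03]}';python3 go.py b 0 0 50 90
```

```text
time_s: 10.1
ee_pos: [0.5039, 0.1378, 0.1949]
tcp_rot: [0.286, 0.941, 0.09, 0.154]
wrist_force: [0.4, -0.1, 0.6]
width: 0.0376
grasp_force: 30.0
t 10.1 travel [-0.0197, 0.0318, 0.033] twist [-0.098, -0.143, -0.889] F [ 0.4 -0.1  0.6] w 0.0376 j [-0.12  0.49 -0.4   2.25  1.3   0.27 -0.71]
```

```bash
python3 -m jog '{"twist":[[-0.01,-0.02,-0.13],[-0.02,-0.04,-0.26],[-0.04,-0.06,-0.39],[-0.05,-0.08,-0.52],[-0.07,-0.1,-0.65],[-0.085,-0.125,-0.78],[-0.098,-0.143,-0.889],[-0.098,-0.143,-0.889]],"travel":[[-0.003,0.005,0],[-0.006,0.01,0.005],[-0.01,0.015,0.01],[-0.013,0.02,0.015],[-0.017,0.025,0.02],[-0.02,0.03,0.03],[-0.02,0.032,0.033],[-0.02,0.032,0.033]],"gripper":[0.03,0.03,0.03,0.03,0.03,0.03,0.03,0.03]}';python3 go.py b 0 0 50 90
```

```text
time_s: 10.9
ee_pos: [0.5468, 0.154, 0.1759]
tcp_rot: [-0.146, 0.955, 0.039, 0.255]
wrist_force: [1.4, 0.1, 0.7]
width: 0.0377
grasp_force: 30.0
t 10.9 travel [-0.001, 0.0013, -0.0006] twist [-0.003, -0.002, -0.005] F [1.4 0.1 0.7] w 0.0377 j [-0.04  0.6  -0.52  2.31  2.19  0.42 -0.67]
```

```bash
python3 -m jog '{"twist":[[0,0,0],[0,0,0],[0,0,0],[0,0,0],[0,0,0]],"travel":[[-0.001,0.001,0.03],[-0.001,0.001,0.055],[-0.001,0.001,0.065],[-0.001,0.001,0.065],[-0.001,0.001,0.065]],"gripper":[0.03,0.03,0.03,0.03,0.03]}';python3 go.py b 0 0 -19.3 90
cat > ov.py <<'E'
import sys
from go import *
# ov.py out lo hi radius
out,lo,hi,r=sys.argv[1],*[float(v)/1000 for v in sys.argv[2:5]]
b=np.load("barrel.npy"); o=[]
s=arm.sense(); M=R.from_quat(s["tcp_rot"]).as_matrix(); p=s["ee_pos"]
for n in("side","top"):
    im=optics.capture(n); q=proj(n,b[:3]+frame(b[3])@[0,0,.02])[0].astype(int); c=crop(im,q[0],q[1],28,14)
    def pl(P,col): cv2.polylines(c,[np.int32((proj(n,P)-q+28.5)*14)],1,col,1)
    pl(circ(b,.0245,0),(0,0,255))
    for h in(-lo,-hi): pl(p+np.c_[r*np.cos(a),r*np.sin(a),0*a+h]@M.T,(0,255,0))
    o.append(c)
cv2.imwrite(out,np.clip(cv2.resize(np.hstack(o),(800,400))*1.4,0,255).astype('uint8'))
E
python3 ov.py pics/b2.png 21.3 35.3 20
```

```text
time_s: 11.4
ee_pos: [0.5789, 0.1666, 0.1221]
tcp_rot: [-0.146, 0.955, 0.04, 0.256]
wrist_force: [0.7, -0.9, -0.0]
width: 0.0379
grasp_force: 30.0
t 11.4 travel [0.0019, -0.001, 0.0049] twist [-0.001, 0.001, -0.004] F [ 0.7 -0.9 -0. ] w 0.0379 j [-0.03  0.76 -0.55  2.26  2.28  0.53 -0.71]
```

View pics/b2.png

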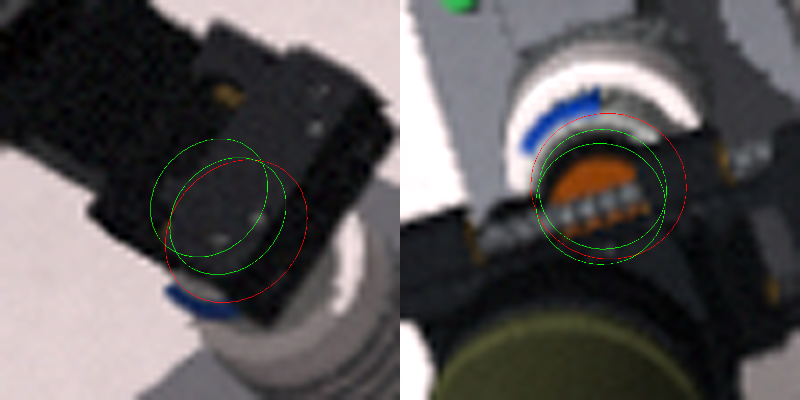

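The top crop shows the amber window at about (600,190) inside the predicted outline, next to the rim circle. I've now used all 10 views, so from here I'll work by numbers and force. Next I'll insert in small steps.

```bash
python3 -m jog '{"twist":[[0,0,0],[0,0,0],[0,0,0]],"travel":[[0.002,-0.001,0.001],[0.002,-0.001,0.003],[0.002,-0.001,0.004]],"gripper":[0.03,0.03,0.03]}';python3 -m jog '{"twist":[[0,0,0],[0,0,0],[0,0,0]],"travel":[[0,0,0.0015],[0,0,0.003],[0,0,0.003]],"gripper":[0.03,0.03,0.03]}';python3 go.py b 0 0 -25.3 90
```

```text
time_s: 11.8
ee_pos: [0.5801, 0.1658, 0.1175]
tcp_rot: [-0.146, 0.954, 0.04, 0.257]
wrist_force: [0.3, 0.3, -0.7]
width: 0.0376
grasp_force: 30.0
time_s: 12.1
ee_pos: [0.5817, 0.1673, 0.1154]
tcp_rot: [-0.147, 0.954, 0.041, 0.257]
wrist_force: [-2.0, 0.5, 3.9]
width: 0.038
grasp_force: 30.0
t 12.1 travel [0.001, -0.0008, 0.0037] twist [0.0, 0.004, -0.003] F [-2.   0.5  3.9] w 0.038 j [-0.03  0.77 -0.56  2.26  2.29  0.54 -0.72]
```

```bash
cat > st.py <<'E'
import sys
from go import *
b=np.load("barrel.npy"); B=frame(b[3]); s=arm.sense()
print(round(s["time_s"],2),"tcp_b mm",np.round(B.T@(s["ee_pos"]-b[:3])*1000,1),"F_b",np.round(B.T@s["wrist_force"],1),"M_b",np.round(B.T@s["moment"],2),"w",round(s["width"]*1000,1),"g",s["grasp_force"],"j",np.round(s["joint_pos"],2))
E
python3 st.py
python3 -m jog '{"twist":[[0,0,0],[0,0,0],[0,0,0],[0,0,0]],"travel":[[0,0,-0.002],[0.001,-0.001,-0.002],[0.001,-0.001,-0.002],[0.001,-0.001,-0.002]],"gripper":[0.03,0.03,0.03,0.03]}';python3 st.py;python3 -m jog '{"twist":[[0,0,0],[0,0,0],[0,0,0]],"travel":[[0,0,0.0015],[0,0,0.003],[0,0,0.003]],"gripper":[0.03,0.03,0.03]}';python3 st.py
```

```text
12.1 tcp_b mm [  1.    0.8 -21.6] F_b [0.4 1.  4.3] M_b [ 0.29  0.27 -0.01] w 38.0 g 30.029254853725433 j [-0.03  0.77 -0.56  2.26  2.29  0.54 -0.72]
time_s: 12.5
ee_pos: [0.5798, 0.1644, 0.1158]
tcp_rot: [-0.146, 0.955, 0.04, 0.257]
wrist_force: [-0.6, -0.4, 1.0]
width: 0.0381
grasp_force: 30.0
12.5 tcp_b mm [ -1.1  -1.4 -20. ] F_b [-0.1 -0.2  1.2] M_b [-0.04  0.5  -0.03] w 38.1 g 30.00647485256195 j [-0.03  0.77 -0.56  2.26  2.29  0.54 -0.72]
time_s: 12.8
ee_pos: [0.5812, 0.1653, 0.1141]
tcp_rot: [-0.147, 0.954, 0.04, 0.257]
wrist_force: [-5.6, -1.3, 10.5]
width: 0.0382
grasp_force: 30.3
12.8 tcp_b mm [ -0.6  -1.  -22.1] F_b [ 0.3  0.5 12. ] M_b [-0.2   0.44 -0.06] w 38.2 g 30.297885239124298 j [-0.03  0.78 -0.56  2.26  2.3   0.55 -0.72]
```

```bash
for k in 1; do python3 -m jog '{"twist":[[0,0,0],[0,0,0]],"travel":[[0,0.001,-0.0008],[0,0.001,-0.0008]],"gripper":[0.03,0.03]}' >/dev/null;python3 st.py
python3 -m jog '{"twist":[[0,0,0],[0,0,0]],"travel":[[-0.0015,0,0],[-0.0015,0,0]],"gripper":[0.03,0.03]}'>/dev/null;python3 st.py
python3 -m jog '{"twist":[[0,0,0],[0,0,0]],"travel":[[-0.0015,0,0],[-0.0015,0,0]],"gripper":[0.03,0.03]}'>/dev/null;python3 st.py
python3 -m jog '{"twist":[[0,0,0],[0,0,0],[0,0,0]],"travel":[[0.003,0,0],[0.0045,0,0],[0.0045,0,0]],"gripper":[0.03,0.03,0.03]}'>/dev/null;python3 st.py
python3 -m jog '{"twist":[[0,0,0],[0,0,0]],"travel":[[0.0015,0,0],[0.0015,0,0]],"gripper":[0.03,0.03]}'>/dev/null;python3 st.py; done
```

```text
13.0 tcp_b mm [ -0.4  -0.3 -21.9] F_b [ 0.5 -1.2  5.6] M_b [-0.15  0.37 -0.  ] w 38.0 g 30.10620653629303 j [-0.03  0.78 -0.56  2.26  2.29  0.55 -0.72]
13.2 tcp_b mm [  0.8   0.4 -22.2] F_b [-0.3  0.6  3.2] M_b [0.08 0.51 0.02] w 38.2 g 30.070937275886536 j [-0.03  0.77 -0.56  2.26  2.29  0.54 -0.72]
13.4 tcp_b mm [  2.4   0.5 -22.4] F_b [-0.2  1.7 -0. ] M_b [ 0.34  0.56 -0.03] w 38.2 g 29.994066953659058 j [-0.03  0.77 -0.56  2.25  2.29  0.53 -0.72]
13.7 tcp_b mm [  0.2   1.2 -22.3] F_b [ 3.8  3.  -0.4] M_b [ 0.79 -0.49 -0.01] w 38.1 g 29.970819354057312 j [-0.03  0.78 -0.57  2.26  2.3   0.55 -0.73]
13.9 tcp_b mm [ -0.    1.3 -22.2] F_b [ 6.7  3.9 -0.4] M_b [ 0.8  -0.91 -0.02] w 37.9 g 29.977837800979614 j [-0.02  0.78 -0.57  2.27  2.3   0.56 -0.73]
```

Fz dropped to zero near bx = +2.4, and sliding back now meets a side wall, so the filter's edge is in the bore. I'll centre it and push deeper.

```bash
python3 -m jog '{"twist":[[0,0,0],[0,0,0],[0,0,0]],"travel":[[-0.003,0.001,0],[-0.004,0.001,0],[-0.004,0.001,0]],"gripper":[0.03,0.03,0.03]}' >/dev/null;python3 st.py
python3 -m jog '{"twist":[[0,0,0],[0,0,0],[0,0,0]],"travel":[[0,0,0.0015],[0,0,0.003],[0,0,0.003]],"gripper":[0.03,0.03,0.03]}'>/dev/null;python3 st.py
```

```text
14.2 tcp_b mm [  0.4   1.2 -22.2] F_b [2.1 2.8 0.4] M_b [ 0.56 -0.08 -0.02] w 37.7 g 29.9794140458107 j [-0.03  0.78 -0.56  2.26  2.29  0.54 -0.72]
14.5 tcp_b mm [  0.5   1.3 -25.3] F_b [2.  3.5 0.1] M_b [ 0.62 -0.2  -0.03] w 38.4 g 29.983113706111908 j [-0.03  0.78 -0.56  2.25  2.29  0.55 -0.72]
```

```bash
python3 -m jog '{"twist":[[0,0,0],[0,0,0],[0,0,0]],"travel":[[-0.001,0.0015,0],[-0.0015,0.002,0],[-0.0015,0.002,0]],"gripper":[0.03,0.03,0.03]}' >/dev/null;python3 st.py
python3 -m jog '{"twist":[[0,0,0],[0,0,0],[0,0,0]],"travel":[[0,0,0.0015],[0,0,0.0025],[0,0,0.0025]],"gripper":[0.03,0.03,0.03]}'>/dev/null;python3 st.py
```

```text
14.8 tcp_b mm [  0.5   2.  -25.2] F_b [-0.2 -1.  -0.2] M_b [0.03 0.52 0.03] w 38.0 g 29.981455206871033 j [-0.04  0.78 -0.56  2.25  2.29  0.54 -0.72]
15.1 tcp_b mm [  1.4   2.7 -27.8] F_b [-0.4 -0.2  0.2] M_b [ 0.05  0.43 -0.07] w 37.8 g 29.981479346752167 j [-0.04  0.79 -0.56  2.25  2.29  0.55 -0.72]
```

The filter is 6.5 mm deep and force-free, so I'll release it here.

```bash
python3 -m jog '{"twist":[[0,0,0],[0,0,0],[0,0,0],[0,0,0]],"travel":[[0,0,0],[0,0,0],[0,0,0],[0,0,0]],"gripper":[0.05,0.052,0.052,0.052]}' >/dev/null;python3 st.py
python3 -m jog '{"twist":[[0,0,0],[0,0,0],[0,0,0],[0,0,0],[0,0,0]],"travel":[[0,0,-0.02],[0,0,-0.06],[0,0,-0.1],[0,0,-0.13],[0,0,-0.13]],"gripper":[0.052,0.052,0.06,0.06,0.06]}' >/dev/null; python3 st.py
python3 - <<'E'
from h import *
b=np.load("barrel.npy")
from fit import frame,circ
B=frame(b[3])
for n in("top","side"):
    im=optics.capture(n); hsv=cv2.cvtColor(im,cv2.COLOR_BGR2HSV); cv2.imwrite(f"pics/r_{n}.png",im)
    m=(hsv[...,0]>5)&(hsv[...,0]<18)&(hsv[...,1]>120)&(hsv[...,2]>40)
    e=np.zeros(m.shape,np.uint8); cv2.fillPoly(e,[np.int32(proj(n,circ(b,.03,.0)))],1)
    ys,xs=np.where(m&(e>0)); print(n,len(xs),xs.mean() if len(xs) else 0,ys.mean() if len(xs) else 0)
    for z in(-.0075,.007): print(z,proj(n,b[:3]+B@[0.0012,.0024,z]))
E
```

```text
15.5 tcp_b mm [  1.8   3.  -27.6] F_b [ 0.2 -0.6 -0.4] M_b [ 0.05  0.49 -0.07] w 52.1 g 0.0 j [-0.04  0.79 -0.56  2.25  2.29  0.55 -0.72]
16.0 tcp_b mm [  2.8   3.2 105.5] F_b [0.6 0.4 0.7] M_b [ 0.08  0.44 -0.01] w 60.0 g 0.0 j [-0.09  0.45 -0.44  2.33  2.07  0.29 -0.59]
top 158 177.2594936708861 224.49367088607596
-0.0075 [[176.70858633 223.43619482]]
0.007 [[176.40108293 225.51115586]]
side 134 223.3507462686567 146.07462686567163
-0.0075 [[224.39344677 145.25947334]]
0.007 [[221.73113787 142.68185672]]
```

```bash
python3 - <<'E'
from h import *
from fit import frame
b=np.load("barrel.npy");B=frame(b[3])
A=np.zeros((3,3));y=np.zeros(3)
for n,uv in(("top",(177.26,224.5)),("side",(223.35,146.07))):
    o,v=ray(n,uv);v/=np.linalg.norm(v);P=np.eye(3)-np.outer(v,v);A+=P;y+=P@o
X=np.linalg.solve(A,y);print(X,B.T@(X-b[:3]))
# shape
for n in("top","side"):
    im=cv2.imread(f"pics/r_{n}.png");hsv=cv2.cvtColor(im,cv2.COLOR_BGR2HSV)
    m=np.uint8((hsv[...,0]>5)&(hsv[...,0]<18)&(hsv[...,1]>120)&(hsv[...,2]>40)); k=proj(n,b[:3])[0].astype(int)
    w=np.zeros_like(m);w[k[1]-15:k[1]+15,k[0]-15:k[0]+15]=m[k[1]-15:k[1]+15,k[0]-15:k[0]+15]
    c=max(cv2.findContours(w,0,1)[0],key=cv2.contourArea);print(n,cv2.fitEllipse(c))
    # predicted flat window r=16..18 at -7.5
    t=np.linspace(0,6.28,90);q=proj(n,b[:3]+(np.c_[.0165*np.cos(t),.0165*np.sin(t),0*t-.0075]+[.0012,.0024,0])@B.T).astype(np.float32);print(cv2.fitEllipse(q))
E
python3 go.py w 620 -102.5 100 60;python3 go.py w 620 -102.5 100 150;
```

```text
[0.57174497 0.16556783 0.12764505] [-0.00152449  0.00216293 -0.00600009]
top ((177.28353881835938, 224.50045776367188), (13.146920204162598, 13.521117210388184), 118.83074951171875)
((176.69970703125, 223.40489196777344), (13.642645835876465, 14.576581001281738), 96.36988067626953)
side ((223.36634826660156, 146.06700134277344), (10.838850975036621, 13.767097473144531), 49.37427520751953)
((224.4253387451172, 145.29002380371094), (12.009626388549805, 14.499166488647461), 44.019691467285156)
t 16.1 travel [0.0478, -0.2709, 0.1152] twist [0.219, 0.497, 0.809] F [-0.4  0.5 -0.5] w 0.0601 j [-0.09  0.46 -0.44  2.33  2.08  0.3  -0.59]
t 16.1 travel [0.0478, -0.2709, 0.1152] twist [-0.195, 0.503, -0.725] F [-0.4  0.5 -0.5] w 0.0601 j [-0.09  0.46 -0.44  2.33  2.08  0.3  -0.59]
```

The filter's window triangulates to about 6 mm below the rim, centred and round, so it is on the seat. The in-bore contact showed the true axis about (+1, +2.4) mm from my fit, so I'll update that and fetch the spacer.

```bash
python3 -c "
from fit import *
b=np.load('barrel.npy');b[:3]+=frame(b[3])@[.001,.0024,0];np.save('barrel.npy',b)"
python3 -m jog '{"twist":[[-0.02,0.05,-0.07],[-0.05,0.12,-0.17],[-0.08,0.19,-0.27],[-0.105,0.265,-0.38],[-0.13,0.33,-0.48],[-0.16,0.4,-0.58],[-0.18,0.47,-0.67],[-0.195,0.503,-0.725]],"travel":[[0.005,-0.03,0.01],[0.012,-0.07,0.02],[0.02,-0.11,0.04],[0.027,-0.15,0.05],[0.033,-0.19,0.065],[0.04,-0.23,0.08],[0.045,-0.26,0.09],[0.048,-0.27,0.1]],"gripper":[0.06,0.06,0.06,0.06,0.06,0.06,0.06,0.06]}' >/dev/null; python3 st.py; python3 go.py w 620 -102.5 40 150
```

```text
16.9 tcp_b mm [ -14.4 -151.8   45.5] F_b [ 0.2 -0.7 -1.4] M_b [ 0.04  0.29 -0.  ] w 60.1 g 0.0 j [ 0.36  0.66 -0.67  2.05  1.05  0.41  1.11]
t 16.9 travel [0.0735, -0.0983, 0.1222] twist [-0.172, 0.263, -0.411] F [ 1.  -0.4 -1.2] w 0.0601 j [ 0.36  0.66 -0.67  2.05  1.05  0.41  1.11]
```

```bash
python3 -m jog '{"twist":[[-0.03,0.05,-0.08],[-0.06,0.1,-0.16],[-0.1,0.15,-0.24],[-0.13,0.2,-0.32],[-0.17,0.26,-0.41],[-0.172,0.263,-0.411],[-0.172,0.263,-0.411],[-0.172,0.263,-0.411]],"travel":[[0.015,-0.02,0.02],[0.03,-0.04,0.04],[0.045,-0.06,0.06],[0.06,-0.08,0.08],[0.07,-0.095,0.1],[0.073,-0.098,0.12],[0.073,-0.098,0.122],[0.073,-0.098,0.122]],"gripper":[0.06,0.06,0.06,0.06,0.06,0.06,0.06,0.06]}' >/dev/null; python3 -m jog '{"twist":[[0,0,0],[0,0,0]],"travel":[[0,0,0],[0,0,0]],"gripper":[0.06,0.06]}' >/dev/null;python3 st.py; python3 go.py w 620 -102.5 -21 150
```

```text
17.9 tcp_b mm [ -74.5 -270.   -61.8] F_b [ 0.5 -0.9 -0.8] M_b [ 0.09  0.02 -0.07] w 59.7 g 0.0 j [ 0.51  1.03 -0.81  1.65  0.93  0.88  1.92]
t 17.9 travel [0.0011, 0.0007, 0.0643] twist [-0.005, 0.002, -0.003] F [ 1.1 -0.6 -0.4] w 0.0597 j [ 0.51  1.03 -0.81  1.65  0.93  0.88  1.92]
```

```bash
python3 -m jog '{"twist":[[0,0,0],[0,0,0],[0,0,0],[0,0,0],[0,0,0],[0,0,0]],"travel":[[0.001,0.001,0.03],[0.001,0.001,0.05],[0.001,0.001,0.06],[0.001,0.001,0.064],[0.001,0.001,0.064],[0.001,0.001,0.064]],"gripper":[0.056,0.056,0.056,0.056,0.056,0.056]}' >/dev/null;python3 st.py; python3 go.py w 620 -102.5 -21.3 150; python3 -m jog '{"twist":[[0,0,0],[0,0,0],[0,0,0],[0,0,0],[0,0,0]],"travel":[[0,0,0],[0,0,0],[0,0,0],[0,0,0],[0,0,0]],"gripper":[0.034,0.034,0.034,0.034,0.034]}'
```

```text
18.5 tcp_b mm [-107.3 -270.3 -117.1] F_b [0.4 0.2 0.4] M_b [ 0.16  0.01 -0.02] w 56.3 g 0.0 j [ 0.48  1.11 -0.75  1.67  1.02  0.79  1.86]
t 18.5 travel [0.0002, 0.0002, 0.0004] twist [-0.005, 0.002, -0.004] F [0.1 0.2 0.6] w 0.0563 j [ 0.48  1.11 -0.75  1.67  1.02  0.79  1.86]
time_s: 19.0
ee_pos: [0.6201, -0.1025, -0.0205]
tcp_rot: [-0.498, 0.867, -0.002, 0.002]
wrist_force: [-1.7, 0.4, 6.2]
width: 0.0341
grasp_force: 3.0
```

The fingertips came down on top of the spacer, so the tips sit about 33 mm behind the reported TCP at this opening. I'll reopen, go 7 mm lower and close again.

```bash
python3 -m jog '{"twist":[[0,0,0],[0,0,0],[0,0,0],[0,0,0],[0,0,0],[0,0,0]],"travel":[[0,0,0],[0,0,0],[0,0,0.003],[0,0,0.006],[0,0,0.007],[0,0,0.007]],"gripper":[0.056,0.056,0.056,0.056,0.056,0.056]}' >/dev/null;python3 st.py;  python3 -m jog '{"twist":[[0,0,0],[0,0,0],[0,0,0],[0,0,0],[0,0,0]],"travel":[[0,0,0],[0,0,0],[0,0,0],[0,0,0],[0,0,0]],"gripper":[0.034,0.034,0.034,0.034,0.034]}'
```

```text
19.6 tcp_b mm [-112.3 -270.2 -123.8] F_b [-0.1  0.8 -0.2] M_b [ 0.09  0.03 -0.09] w 55.7 g 0.0 j [ 0.48  1.13 -0.74  1.67  1.03  0.79  1.85]
time_s: 20.1
ee_pos: [0.6197, -0.1027, -0.0287]
tcp_rot: [-0.498, 0.867, -0.001, 0.002]
wrist_force: [0.8, -0.6, -0.5]
width: 0.0386
grasp_force: 30.0
```

```bash
python3 -m jog '{"twist":[[0,0,0],[0,0,0],[0,0,0],[0,0,0],[0,0,0],[0,0,0.1],[0,0,0.2],[0,0,0.3]],"travel":[[0,0,-0.03],[0,0,-0.07],[0,0,-0.11],[0,0,-0.15],[0,0,-0.19],[0,0,-0.22],[0,0,-0.23],[0,0,-0.23]],"gripper":[0.03,0.03,0.03,0.03,0.03,0.03,0.03,0.03]}'; python3 st.py; python3 go.py b 0 0 40 90
```

```text
time_s: 20.9
ee_pos: [0.6199, -0.1022, 0.2038]
tcp_rot: [-0.361, 0.932, -0.002, 0.004]
wrist_force: [0.4, -0.7, -0.5]
width: 0.0384
grasp_force: 30.0
20.9 tcp_b mm [   4.8 -270.    77.7] F_b [-0.2 -0.8 -0.5] M_b [ 0.07  0.01 -0.03] w 38.4 g 29.996241414919496 j [ 0.53  0.81 -0.87  1.55  0.68  1.09  1.82]
t 20.9 travel [-0.1259, 0.2394, 0.0343] twist [0.108, -0.509, 0.422] F [ 0.4 -0.7 -0.5] w 0.0384 j [ 0.53  0.81 -0.87  1.55  0.68  1.09  1.82]
```

```bash
python3 -m jog '{"twist":[[0.01,-0.06,0.05],[0.03,-0.13,0.1],[0.04,-0.2,0.16],[0.055,-0.26,0.21],[0.07,-0.33,0.27],[0.085,-0.4,0.33],[0.1,-0.46,0.38],[0.108,-0.509,0.422]],"travel":[[-0.015,0.03,-0.01],[-0.03,0.06,-0.01],[-0.05,0.095,-0.01],[-0.065,0.13,-0.01],[-0.085,0.165,0],[-0.1,0.2,0.01],[-0.12,0.23,0.025],[-0.126,0.239,0.034]],"gripper":[0.03,0.03,0.03,0.03,0.03,0.03,0.03,0.03]}' >/dev/null; python3 -m jog '{"twist":[[0,0,0],[0,0,0]],"travel":[[0,0,0],[0,0,0]],"gripper":[0.03,0.03]}'>/dev/null; python3 st.py; python3 go.py b 0 0 30 90
```

```text
21.9 tcp_b mm [-10.1 -65.7  54.9] F_b [0.1 0.4 0.1] M_b [ 0.14  0.35 -0.04] w 38.5 g 29.999391403980553 j [ 0.11  0.59 -0.55  2.16  1.36  0.33  0.38]
t 21.9 travel [-0.0206, 0.0644, 0.0214] twist [-0.017, -0.155, 0.105] F [-0.1  0.3  0.2] w 0.0385 j [ 0.11  0.59 -0.55  2.16  1.36  0.33  0.38]
```

```bash
python3 -m jog '{"twist":[[-0.004,-0.04,0.03],[-0.008,-0.08,0.05],[-0.012,-0.12,0.08],[-0.017,-0.155,0.105],[-0.017,-0.155,0.105],[-0.017,-0.155,0.105]],"travel":[[-0.005,0.016,0],[-0.01,0.032,0],[-0.015,0.048,0.01],[-0.0205,0.064,0.02],[-0.0205,0.064,0.02],[-0.0205,0.064,0.02]],"gripper":[0.03,0.03,0.03,0.03,0.03,0.03]}' >/dev/null; python3 -m jog '{"twist":[[0,0,0],[0,0,0]],"travel":[[0,0,0],[0,0,0]],"gripper":[0.03,0.03]}'>/dev/null; python3 st.py; python3 go.py b 0 0 -24 90
```

```text
22.7 tcp_b mm [ 0.9 -2.2 31.7] F_b [-1.2 -0.2 -0.8] M_b [ 0.08  0.44 -0.04] w 38.5 g 29.999507563188672 j [ 0.09  0.69 -0.75  2.29  2.04  0.57 -0.5 ]
t 22.7 travel [0.001, 0.0024, 0.0557] twist [-0.004, 0.002, -0.002] F [-0.6 -0.4 -1.3] w 0.0385 j [ 0.09  0.69 -0.75  2.29  2.04  0.57 -0.5 ]
```

```bash
python3 -m jog '{"twist":[[0,0,0],[0,0,0],[0,0,0],[0,0,0],[0,0,0],[0,0,0]],"travel":[[0.001,0.0025,0.02],[0.001,0.0025,0.04],[0.001,0.0025,0.05],[0.001,0.0025,0.0555],[0.001,0.0025,0.0555],[0.001,0.0025,0.0555]],"gripper":[0.03,0.03,0.03,0.03,0.03,0.03]}' >/dev/null; python3 st.py; python3 -m jog '{"twist":[[0,0,0],[0,0,0],[0,0,0],[0,0,0]],"travel":[[0,0,0.002],[0,0,0.004],[0,0,0.0055],[0,0,0.0055]],"gripper":[0.03,0.03,0.03,0.03]}'>/dev/null; python3 st.py
```

```text
23.3 tcp_b mm [ -0.7   1.9 -23.7] F_b [-0.5 -0.4 -0.3] M_b [ 0.08  0.51 -0.07] w 39.2 g 29.999557700939476 j [ 0.07  0.83 -0.75  2.25  2.13  0.66 -0.54]
23.7 tcp_b mm [ -1.5   1.3 -29.1] F_b [-2.2 -2.3  6.1] M_b [-0.3   0.77 -0.03] w 38.6 g 30.01774358097464 j [ 0.07  0.84 -0.75  2.25  2.14  0.67 -0.54]
```

```bash
python3 -m jog '{"twist":[[0,0,0],[0,0,0]],"travel":[[-0.0015,-0.0013,-0.0003],[-0.0015,-0.0013,-0.0003]],"gripper":[0.03,0.03]}' >/dev/null; python3 st.py; python3 -m jog '{"twist":[[0,0,0],[0,0,0]],"travel":[[-0.001,0,0],[-0.001,0,0]],"gripper":[0.03,0.03]}'>/dev/null; python3 st.py;python3 -m jog '{"twist":[[0,0,0],[0,0,0]],"travel":[[-0.001,0,0],[-0.001,0,0]],"gripper":[0.03,0.03]}'>/dev/null; python3 st.py
```

```text
23.9 tcp_b mm [ -0.    0.5 -28.9] F_b [-2.3 -1.7  6.1] M_b [-0.17  0.84  0.02] w 38.8 g 30.01914594322443 j [ 0.07  0.84 -0.75  2.24  2.14  0.66 -0.54]
24.1 tcp_b mm [  0.3   0.4 -28.9] F_b [-3.1 -1.3  7.9] M_b [-0.26  1.11 -0.06] w 38.5 g 30.018776510842144 j [ 0.07  0.84 -0.75  2.24  2.14  0.66 -0.53]
24.3 tcp_b mm [  0.6   0.3 -28.9] F_b [-4.7 -2.1  8.1] M_b [-0.22  1.22 -0.  ] w 38.2 g 30.020290156826377 j [ 0.07  0.84 -0.75  2.24  2.13  0.65 -0.53]
```

```bash
python3 -m jog '{"twist":[[0,0,0],[0,0,0]],"travel":[[0.0035,-0.001,-0.0003],[0.0035,-0.001,-0.0003]],"gripper":[0.03,0.03]}' >/dev/null; python3 st.py; python3 -m jog '{"twist":[[0,0,0],[0,0,0]],"travel":[[0.0015,-0.001,0],[0.0015,-0.001,0]],"gripper":[0.03,0.03]}'>/dev/null; python3 st.py;python3 -m jog '{"twist":[[0,0,0],[0,0,0]],"travel":[[0.001,-0.001,0],[0.001,-0.001,0]],"gripper":[0.03,0.03]}'>/dev/null; python3 st.py
```

```text
24.5 tcp_b mm [ -1.1  -0.2 -29. ] F_b [-2.6 -0.   2.1] M_b [ 0.02  0.79 -0.04] w 39.1 g 30.002964553423226 j [ 0.08  0.84 -0.75  2.25  2.14  0.66 -0.54]
24.7 tcp_b mm [ -2.2  -1.1 -29.3] F_b [ 0.   0.1 -0.6] M_b [ 0.1   0.64 -0.04] w 38.5 g 29.9992272304371 j [ 0.08  0.84 -0.75  2.25  2.15  0.67 -0.54]
24.9 tcp_b mm [ -3.3  -1.9 -29.2] F_b [-0.1  1.   0.6] M_b [ 0.3   0.56 -0.02] w 38.5 g 29.999633892439306 j [ 0.08  0.84 -0.76  2.25  2.15  0.67 -0.55]
```

```bash
python3 -m jog '{"twist":[[0,0,0],[0,0,0],[0,0,0],[0,0,0]],"travel":[[-0.0007,0.0007,0.001],[-0.0007,0.0007,0.002],[-0.0007,0.0007,0.003],[-0.0007,0.0007,0.003]],"gripper":[0.03,0.03,0.03,0.03]}' >/dev/null; python3 st.py
```

```text
25.3 tcp_b mm [ -2.9  -1.6 -30.3] F_b [-0.6 -3.4 22. ] M_b [0.01 0.7  0.  ] w 38.8 g 42.59207847271483 j [ 0.08  0.85 -0.76  2.25  2.15  0.67 -0.55]
```

```bash
python3 -m jog '{"twist":[[0,0,0],[0,0,0],[0,0,0]],"travel":[[0,0,-0.004],[0,0.002,-0.004],[0,0.002,-0.004]],"gripper":[0.03,0.03,0.03]}' >/dev/null; python3 st.py;python3 -m jog '{"twist":[[0,0,0],[0,0,0],[0,0,0]],"travel":[[0,0,0.0015],[0,0,0.0028],[0,0,0.0028]],"gripper":[0.03,0.03,0.03]}' >/dev/null; python3 st.py
python3 - <<'E'
from go import *
b=np.load("barrel.npy");B=frame(b[3]);s=arm.sense();M=R.from_quat(s["tcp_rot"]).as_matrix()
im=optics.capture("top");cv2.imwrite("pics/sp_top.png",im);cv2.imwrite("pics/sp_side.png",optics.capture("side"))
hsv=cv2.cvtColor(im,cv2.COLOR_BGR2HSV);k=proj("top",b[:3])[0].astype(int)
m=((hsv[...,0]>14)&(hsv[...,0]<28)&(hsv[...,1]>100)&(hsv[...,2]>60))
for v in range(k[1]-16,k[1]+16): print(v,''.join('#' if m[v,u] else ('o' if hsv[v,u,2]>110 else '.') for u in range(k[0]-20,k[0]+21)))
print("u0",k[0]-20)
t=np.linspace(0,6.28,60)
for r in(.014,.02):
    q=proj("top",s["ee_pos"]+np.c_[r*np.cos(t),r*np.sin(t),0*t-.0407]@M.T); print(r,q.min(0),q.max(0))
E
```

```text
25.6 tcp_b mm [ -2.1   0.4 -28.3] F_b [-0.  -0.3  0.3] M_b [-0.03  0.49 -0.08] w 38.9 g 29.999333121813834 j [ 0.07  0.84 -0.76  2.25  2.15  0.67 -0.55]
25.9 tcp_b mm [ -2.3   0.4 -30.1] F_b [-0.4 -1.2 13.6] M_b [-0.1   0.39 -0.04] w 38.6 g 37.735212768388635 j [ 0.07  0.85 -0.76  2.25  2.15  0.67 -0.55]
208 ............oooooooooooooooo.............
209 ...........ooooooooooooooooooo...........
210 ..........ooooooooooooooooooooo..........
211 .o........oooooooooo.o..oooooooo.........
212 .........oooooooo..........oooooo........
213 ..o......oooooo.oooo.........ooooo.......
214 ...o.....oooooooooooo.........oooo.......
215 .o......oooooooooooooooo.......ooo.......
216 .o......ooooooooooo......o...............
217 oo......ooooooooo#######.................
218 o.o.o.o.ooooooo###########...............
219 o.oooo.ooooooo############...............
220 oooooo.oooooo#############...............
221 oo..o.ooooooo#####......##............#..
222 oo.o....oooo####.........o...............
223 ooo.o.o.oooo###..........................
224 ooo.ooooooo.###..........................
225 ooo.ooo.ooo.###............#.............
226 ooo.o.......###..........................
227 ....o.......##............##.............
228 .........................................
229 .........................................
230 ................#.#......................
231 ...............#.........................
232 .........................................
233 .........................................
234 .........................................
235 .........................................
236 .........................................
237 .........................................
238 .........................................
239 .........................................
u0 156
0.014 [170.27044552 221.24026404] [182.80154612 232.9513895 ]
0.02 [167.57725808 218.70704865] [185.47768567 235.43695374]
```

The top picture's brass mask starts about 1.5–2 px above the predicted outline, so the spacer sits about 4 mm towards +bx in the hand. I'll shift the tool to bx ≈ −4 and try again.

```bash
python3 -m jog '{"twist":[[0,0,0],[0,0,0],[0,0,0]],"travel":[[0,0,-0.0015],[0.002,0,-0.0015],[0.002,0,-0.0015]],"gripper":[0.03,0.03,0.03]}' >/dev/null; python3 st.py;python3 -m jog '{"twist":[[0,0,0],[0,0,0],[0,0,0]],"travel":[[0,0,0.0015],[0,0,0.002],[0,0,0.002]],"gripper":[0.03,0.03,0.03]}' >/dev/null; python3 st.py
```

```text
26.3 tcp_b mm [ -5.1   0.3 -29.7] F_b [-0.1  0.7  0.7] M_b [0.06 0.53 0.02] w 38.4 g 29.99894170090556 j [ 0.08  0.85 -0.76  2.26  2.15  0.68 -0.55]
26.6 tcp_b mm [ -5.    0.4 -30.3] F_b [-0.4 -2.4 17.1] M_b [-0.09  0.59 -0.02] w 38.9 g 39.85277690151577 j [ 0.08  0.85 -0.76  2.26  2.16  0.68 -0.55]
```

Grip force rises together with Fz at z ≈ −30.2 regardless of bx, so it's the fingertips touching the rim. The spacer protrudes only about 1.5 mm below them. I'll check with a sideways wiggle whether it is captured in the bore.

```bash
python3 -m jog '{"twist":[[0,0,0],[0,0,0],[0,0,0]],"travel":[[-0.001,0,-0.0012],[-0.003,0,-0.0012],[-0.003,0,-0.0012]],"gripper":[0.03,0.03,0.03]}' >/dev/null; python3 st.py;python3 -m jog '{"twist":[[0,0,0],[0,0,0]],"travel":[[-0.0015,0,0],[-0.0015,0,0]],"gripper":[0.03,0.03]}' >/dev/null; python3 st.py;python3 -m jog '{"twist":[[0,0,0],[0,0,0],[0,0,0]],"travel":[[0.003,0,0],[0.0055,0,0],[0.0055,0,0]],"gripper":[0.03,0.03,0.03]}' >/dev/null; python3 st.py;python3 -m jog '{"twist":[[0,0,0],[0,0,0]],"travel":[[0.0015,0,0],[0.0015,0,0]],"gripper":[0.03,0.03]}' >/dev/null; python3 st.py
```

```text
26.9 tcp_b mm [ -2.8   0.5 -30. ] F_b [-2.5 -0.3  7.2] M_b [0.01 0.97 0.01] w 38.9 g 34.133590789540094 j [ 0.07  0.84 -0.75  2.25  2.15  0.67 -0.54]
27.1 tcp_b mm [ -2.3   0.6 -30. ] F_b [-4.  -0.7  6.6] M_b [-0.01  1.27 -0.02] w 38.6 g 33.98459222580641 j [ 0.07  0.84 -0.75  2.24  2.14  0.66 -0.54]
27.4 tcp_b mm [ -2.9   0.6 -30. ] F_b [ 3.  -0.5  7.8] M_b [ 0.01 -0.19 -0.1 ] w 38.8 g 34.53306509413103 j [ 0.08  0.85 -0.76  2.25  2.16  0.68 -0.56]
27.6 tcp_b mm [ -3.9   0.8 -30. ] F_b [ 2.7 -0.3  7.8] M_b [ 0.09 -0.34 -0.07] w 38.8 g 34.245032094459376 j [ 0.08  0.85 -0.76  2.26  2.16  0.69 -0.56]
```

```bash
python3 -m jog '{"twist":[[0,0,0],[0,0,0],[0,0,0]],"travel":[[-0.001,0,-0.0006],[-0.002,0,-0.0006],[-0.002,0,-0.0006]],"gripper":[0.03,0.03,0.03]}' >/dev/null; python3 st.py;python3 -m jog '{"twist":[[0,0,0],[0,0,0],[0,0,0]],"travel":[[-0.001,0,0],[-0.0025,0,0],[-0.0025,0,0]],"gripper":[0.03,0.03,0.03]}' >/dev/null; python3 st.py;python3 -m jog '{"twist":[[0,0,0],[0,0,0],[0,0,0]],"travel":[[0.003,0,0],[0.006,0,0],[0.006,0,0]],"gripper":[0.03,0.03,0.03]}' >/dev/null; python3 st.py
```

```text
27.9 tcp_b mm [ -5.    0.4 -29.9] F_b [-1.4 -0.3 -0.1] M_b [ 0.05  0.45 -0.05] w 38.9 g 30.198040212749653 j [ 0.08  0.85 -0.76  2.26  2.16  0.68 -0.55]
28.2 tcp_b mm [ -2.4   0.4 -29.7] F_b [-0.1  0.2 -0.8] M_b [ 0.03  0.55 -0.01] w 39.0 g 29.998954092152417 j [ 0.07  0.84 -0.76  2.25  2.15  0.67 -0.55]
28.5 tcp_b mm [ -5.9   0.3 -29.6] F_b [ 6.4 -0.3  1.9] M_b [-0.06 -0.91 -0.03] w 38.9 g 30.00224657356739 j [ 0.08  0.85 -0.77  2.26  2.17  0.69 -0.57]
```

At z = −29.6 the spacer moves freely from bx −5 to −2.4 and meets a wall at −5.9, so it is captured in the bore. I'll centre it and let go square.

```bash
python3 -m jog '{"twist":[[0,0,0],[0,0,0],[0,0,0],[0,0,0],[0,0,0],[0,0,0],[0,0,0]],"travel":[[-0.003,0,0],[-0.003,0,0.0002],[-0.003,0,0.0002],[-0.003,0,0.0002],[-0.003,0,0.0002],[-0.003,0,0.0002],[-0.003,0,0.0002]],"gripper":[0.03,0.03,0.03,0.05,0.05,0.05,0.05]}' >/dev/null; python3 st.py;python3 -m jog '{"twist":[[0,0,0],[0,0,0],[0,0,0],[0,0,0],[0,0,0]],"travel":[[0,0,-0.03],[0,0,-0.07],[0,0,-0.11],[0,0,-0.13],[0,0,-0.13]],"gripper":[0.055,0.056,0.056,0.056,0.056]}' >/dev/null; python3 st.py
python3 - <<'E'
from go import *
b=np.load("barrel.npy");B=frame(b[3]);t=np.linspace(0,6.28,90)
for n in("top","side"):
    im=optics.capture(n);cv2.imwrite(f"pics/s2_{n}.png",im)
    hsv=cv2.cvtColor(im,cv2.COLOR_BGR2HSV);k=proj(n,b[:3]+B@[0,0,.004])[0].astype(int)
    m=((hsv[...,0]>14)&(hsv[...,0]<28)&(hsv[...,1]>90)&(hsv[...,2]>60))
    for v in range(k[1]-14,k[1]+15): print(v,''.join('#' if m[v,u] else ('o' if hsv[v,u,2]>110 else '.') for u in range(k[0]-16,k[0]+17)))
    print("u0",k[0]-16)
    for z in(.0045,.013):
        q=proj(n,b[:3]+(np.c_[.02*np.cos(t),.02*np.sin(t),0*t+z])@B.T); print(z,q.mean(0),q.min(0),q.max(0))
E
```

```text
29.2 tcp_b mm [ -6.3   0.5 -29.8] F_b [ 0.5 -0.7  0.1] M_b [ 0.02  0.47 -0.08] w 50.1 g 0.0 j [ 0.08  0.85 -0.76  2.26  2.16  0.68 -0.56]
29.7 tcp_b mm [ -4.9   0.6 102.6] F_b [ 0.4 -0.1  0. ] M_b [-0.01  0.45 -0.06] w 56.2 g 0.0 j [ 0.09  0.51 -0.73  2.34  1.9   0.44 -0.42]
211 ......oooooooo.o....oooooooo.....
212 ......ooooooo..........oooooo....
213 .....ooooo...............oooo....
214 .....ooooo..ooooo.........oooo...
215 ....ooooo.oooooo.o.........oooo..
216 ....oooooooo.o...............oo..
217 ....oooooooo....###...........o..
218 ....oooooo..##########..o........
219 ....ooooo..############..o.......
220 ...oooooo.##############..o......
221 ....oooo..####......#####........
222 ....oooo.####.........####.o.....
223 ....oooo.###..........####.o.....
224 ....ooo..###...........###.oo....
225 ....ooo..###...........###.......
226 .....oo..###............##.......
227 .....ooo.###...........###.o.....
228 ......oo.####.........####.o.....
229 .......oo####.........####.......
230 ........o.#####.....#####........
231 ........o..##############........
232 o........ooo##########
[... 1055 characters left out ...]
......####......oo
145 oooooooo#####........####.......o
146 oooooooo####.........####.......o
147 oooooooo####........o###........o
148 oooooooo####.......#####........o
149 ooooooooo###......#####..........
150 ooooooooo#####.########..........
151 oooooooooo###########...........o
152 ooooooooo...########............o
153 ooooooooo.o..####...............o
154 ooooooooo........o..............o
155 ooooooooo......................oo
156 ooooooooooo.....................o
157 oooooooooooo.....................
u0 206
0.0045 [222.22267548 143.15038726] [214.08827724 135.08821307] [230.30384119 151.41428236]
0.013 [220.63900896 141.61706011] [212.4562629  133.50563488] [228.76891854 149.93164975]
```

The brass outline in both views matches the predicted seated position, so the spacer is on the filter. Now the ring. The earlier grips suggest true y is about 2.5 mm greater than my estimates, so I'll target (0.4835, −0.221) with the grip closing at azimuth 66.5°.

```bash
python3 go.py w 483.5 -221 60 66.5
```

```text
t 29.8 travel [0.2051, -0.3422, 0.0644] twist [0.187, 0.503, 0.7] F [ 0.1 -0.6  0.2] w 0.0561 j [ 0.09  0.52 -0.73  2.34  1.9   0.45 -0.42]
```

```bash
python3 -m jog '{"twist":[[0.02,0.06,0.08],[0.05,0.13,0.18],[0.07,0.2,0.27],[0.1,0.27,0.37],[0.13,0.34,0.47],[0.15,0.4,0.57],[0.17,0.46,0.65],[0.187,0.503,0.7]],"travel":[[0.02,-0.04,-0.02],[0.045,-0.08,-0.03],[0.07,-0.125,-0.03],[0.1,-0.17,-0.03],[0.125,-0.215,-0.02],[0.155,-0.26,0],[0.185,-0.305,0.02],[0.205,-0.342,0.04]],"gripper":[0.06,0.06,0.06,0.06,0.06,0.06,0.06,0.06]}' >/dev/null;python3 st.py;python3 go.py w 483.5 -221 60 66.5
```

```text
30.6 tcp_b mm [-176.1 -283.3   82.7] F_b [ 0.8 -0.2 -0.7] M_b [-0.01 -0.05  0.07] w 60.0 g 0.0 j [ 0.61  0.73 -0.6   2.    0.69  0.62  0.7 ]
t 30.6 travel [-0.0339, -0.0483, 0.0575] twist [0.0, -0.006, -0.004] F [ 1.1  0.1 -0.2] w 0.06 j [ 0.61  0.73 -0.6   2.    0.69  0.62  0.7 ]
```

```bash
python3 -m jog '{"twist":[[0,-0.006,-0.004],[0,-0.006,-0.004],[0,-0.006,-0.004],[0,-0.006,-0.004]],"travel":[[-0.02,-0.03,0.02],[-0.034,-0.048,0.05],[-0.034,-0.048,0.057],[-0.034,-0.048,0.057]],"gripper":[0.06,0.06,0.06,0.06]}' >/dev/null;python3 st.py;python3 go.py w 483.5 -221 -7 66.5
python3 - <<'E'
from go import *
for n in("side",):
    im=optics.capture(n);hsv=cv2.cvtColor(im,cv2.COLOR_BGR2HSV);u,v=289,318;hsv=hsv[v-24:v+24,u-24:u+24]
    m=np.uint8((abs(hsv[...,0].astype(int)-110)<12)&(hsv[...,1]>150)&(hsv[...,2]>70))
    k,L,S,C=cv2.connectedComponentsWithStats(m);i=1+np.argsort(-S[1:,4])[:2];print(S[i,4],C[i]+[u-24,v-24])
    for sgn in(1,-1):
        g=np.radians(-23.5); print(proj(n,[.4835+sgn*.032*np.cos(g),-.221+sgn*.032*np.sin(g),.01]))
E
```

```text
31.0 tcp_b mm [-210.6 -338.5   36.7] F_b [0.2 0.5 0.3] M_b [ 0.03 -0.   -0.05] w 60.0 g 0.0 j [ 0.65  0.84 -0.53  1.96  0.79  0.56  0.74]
t 31.0 travel [-0.0022, -0.0025, 0.0676] twist [0.001, -0.001, 0.004] F [-0.2  0.5  0.4] w 0.06 j [ 0.65  0.84 -0.53  1.96  0.79  0.56  0.74]
[24  1] [[273.70833333 320.58333333]
 [305.         321.        ]]
[[304.09066358 315.48656076]]
[[271.74680378 320.99222071]]
```

```bash
python3 -m jog '{"twist":[[0,0,0.004],[0,0,0.004],[0,0,0.004],[0,0,0.004],[0,0,0.004],[0,0,0.004]],"travel":[[-0.003,-0.0025,0.03],[-0.003,-0.0025,0.055],[-0.003,-0.0025,0.064],[-0.003,-0.0025,0.0676],[-0.003,-0.0025,0.0676],[-0.003,-0.0025,0.0676]],"gripper":[0.06,0.06,0.06,0.06,0.06,0.06]}' >/dev/null;python3 st.py;python3 -m jog '{"twist":[[0,0,0],[0,0,0],[0,0,0],[0,0,0],[0,0,0]],"travel":[[0,0,0],[0,0,0],[0,0,0],[0,0,0],[0,0,0]],"gripper":[0.034,0.034,0.034,0.034,0.034]}'
```

```text
31.65 tcp_b mm [-240.1 -344.1  -20.1] F_b [-0.5 -0.1 -0.2] M_b [-0.02  0.07 -0.01] w 59.7 g 0.0 j [ 0.58  0.94 -0.41  1.97  0.9   0.42  0.64]
time_s: 32.15
ee_pos: [0.4862, -0.223, -0.0042]
tcp_rot: [0.203, 0.979, -0.001, 0.003]
wrist_force: [-0.2, 0.4, 3.9]
width: 0.0397
grasp_force: 30.0
```

Ring gripped (39.7 mm, 30 N), with its foot about 4.5 mm behind the TCP. I'll lift it and carry it over.

```bash
python3 -m jog '{"twist":[[0,0,0],[0,0,0],[0,0,0],[0,0,-0.1],[0,0,-0.2],[0,0,-0.3],[0,0,-0.4],[0,0,-0.5]],"travel":[[0,0,-0.03],[0,0,-0.07],[0,0,-0.12],[0,0,-0.16],[0,0.02,-0.19],[0,0.05,-0.2],[0,0.09,-0.2],[0,0.13,-0.2]],"gripper":[0.03,0.03,0.03,0.03,0.03,0.03,0.03,0.03]}' >/dev/null;python3 st.py;python3 go.py b 0 0 50 159
```

```text
32.95 tcp_b mm [ -67.5 -245.2  110.2] F_b [ 0.2 -0.2 -0.9] M_b [-0.03 -0.05 -0.  ] w 39.0 g 29.908056868007407 j [ 0.59  0.71 -0.83  1.8   0.65  0.93  1.13]
t 32.95 travel [-0.034, 0.2585, 0.0178] twist [0.265, -0.5, -1.385] F [ 0.7  0.  -0.7] w 0.039 j [ 0.59  0.71 -0.83  1.8   0.65  0.93  1.13]
```

```bash
python3 -m jog '{"twist":[[0.025,-0.05,-0.14],[0.05,-0.1,-0.28],[0.08,-0.15,-0.42],[0.105,-0.2,-0.555],[0.13,-0.25,-0.69],[0.16,-0.3,-0.83],[0.185,-0.35,-0.97],[0.21,-0.4,-1.11]],"travel":[[-0.003,0.026,-0.01],[-0.007,0.052,-0.02],[-0.01,0.078,-0.02],[-0.013,0.104,-0.02],[-0.017,0.13,-0.02],[-0.02,0.156,-0.015],[-0.024,0.18,-0.01],[-0.027,0.207,0]],"gripper":[0.03,0.03,0.03,0.03,0.03,0.03,0.03,0.03]}' >/dev/null;python3 st.py;python3 go.py b 0 0 50 159
```

```text
33.75 tcp_b mm [ -6.3 -48.2  74.4] F_b [ 0.  -0.6 -1.9] M_b [ 0.09  0.4  -0.07] w 39.4 g 29.90510882344097 j [ 0.22  0.61 -0.83  2.23  1.57  0.54  0.94]
t 33.75 travel [-0.0448, 0.0229, 0.0208] twist [0.054, -0.097, -0.275] F [ 1.1 -0.3 -1.6] w 0.0394 j [ 0.22  0.61 -0.83  2.23  1.57  0.54  0.94]
```

```bash
python3 -m jog '{"twist":[[0.013,-0.024,-0.07],[0.027,-0.05,-0.14],[0.04,-0.073,-0.21],[0.054,-0.097,-0.275],[0.054,-0.097,-0.275],[0.054,-0.097,-0.275],[0.054,-0.097,-0.275]],"travel":[[-0.012,0.006,0],[-0.024,0.012,0],[-0.035,0.018,0.01],[-0.045,0.023,0.021],[-0.045,0.023,0.021],[-0.045,0.023,0.021],[-0.045,0.023,0.021]],"gripper":[0.03,0.03,0.03,0.03,0.03,0.03,0.03]}' >/dev/null;python3 st.py;python3 go.py b 0 0 15 159
python3 - <<'E'
from go import *
b=np.load("barrel.npy");B=frame(b[3]);s=arm.sense();M=R.from_quat(s["tcp_rot"]).as_matrix()
for n in("top","side"):
    im=optics.capture(n);cv2.imwrite(f"pics/r1_{n}.png",im);hsv=cv2.cvtColor(im,cv2.COLOR_BGR2HSV)
    m=np.uint8((abs(hsv[...,0].astype(int)-110)<14)&(hsv[...,1]>130)&(hsv[...,2]>50))
    k,L,S,C=cv2.connectedComponentsWithStats(m);q=proj(n,s["ee_pos"])[0]
    for j in range(1,k):
        if S[j,4]>3 and np.linalg.norm(C[j]-q)<50: print(n,S[j],C[j].round(1))
    for sg in(1,-1): print("claw",sg,proj(n,s["ee_pos"]+M@[sg*.032,0,-.0045-.010]).round(1))
    print("lug0/180",proj(n,b[:3]+np.array([[.027*np.cos(t),.027*np.sin(t),-.004] for t in(.28,.28+np.pi)])@B.T).round(1).tolist())
E
```

```text
34.45 tcp_b mm [ 0.2 -1.6 49.9] F_b [-0.3 -0.3 -0.5] M_b [ 0.09  0.56 -0.02] w 39.4 g 29.90853518480435 j [ 0.17  0.69 -0.89  2.3   1.92  0.63  0.82]
t 34.45 travel [-0.0015, 0.0008, 0.0349] twist [0.001, -0.004, -0.007] F [ 0.  -0.3 -0.6] w 0.0394 j [ 0.17  0.69 -0.89  2.3   1.92  0.63  0.82]
top [192 230   2   8  15] [192.5 233.7]
claw 1 [[190.8 234.5]]
claw -1 [[160.7 233.5]]
lug0/180 [[169.6, 214.8], [183.7, 233.1]]
side [203 121   4   5  12] [204.5 123. ]
side [226 134   6   3   7] [228.6 134.6]
side [215 138   6   6  18] [217.3 140.8]
side [215 153  10   4  17] [219.4 155.1]
claw 1 [[218.2 142.2]]
claw -1 [[204.2 122.3]]
lug0/180 [[227.5, 134.0], [219.8, 155.6]]
```

The claws in the side view have their midpoint at (210.9,131.9), against a predicted (211.2,132.3). The ring is centred in the hand to about 1 mm, so I'll lower it over the mouth.

```bash
python3 -m jog '{"twist":[[0,-0.003,-0.005],[0,-0.003,-0.005],[0,-0.003,-0.005],[0,-0.003,-0.005],[0,-0.003,-0.005]],"travel":[[-0.0015,0.001,0.02],[-0.0015,0.001,0.04],[-0.0015,0.001,0.052],[-0.0015,0.001,0.052],[-0.0015,0.001,0.052]],"gripper":[0.03,0.03,0.03,0.03,0.03]}' >/dev/null;python3 st.py;python3 go.py b 0.5 0.4 -14 159
```

```text
35.05 tcp_b mm [-0.4  0.9 -2.2] F_b [-0.4  0.5 -0.8] M_b [ 0.08  0.6  -0.05] w 39.4 g 29.902526004589163 j [ 0.15  0.82 -0.89  2.26  2.02  0.71  0.77]
t 35.05 travel [0.0001, -0.001, 0.0118] twist [0.001, 0.001, -0.001] F [-0.1  0.5 -0.9] w 0.0394 j [ 0.15  0.82 -0.89  2.26  2.02  0.71  0.77]
```

```bash
python3 -m jog '{"twist":[[0,0,0],[0,0,0],[0,0,0],[0,0,0]],"travel":[[0,-0.001,0.0025],[0,-0.001,0.005],[0,-0.001,0.006],[0,-0.001,0.006]],"gripper":[0.03,0.03,0.03,0.03]}' >/dev/null;python3 st.py; python3 -m jog '{"twist":[[0,0,0],[0,0,0],[0,0,0],[0,0,0]],"travel":[[0,0,0.002],[0,0,0.004],[0,0,0.004],[0,0,0.004]],"gripper":[0.03,0.03,0.03,0.03]}' >/dev/null;python3 st.py
```

```text
35.45 tcp_b mm [ 0.9  0.6 -8.4] F_b [ 0.7  0.1 -0.3] M_b [ 0.34  0.44 -0.02] w 39.4 g 29.912451325217262 j [ 0.15  0.83 -0.88  2.26  2.03  0.72  0.77]
35.85 tcp_b mm [  0.8   0.9 -12.2] F_b [-0.2  0.8  5. ] M_b [ 0.38  0.49 -0.05] w 39.9 g 29.894560437533073 j [ 0.14  0.84 -0.88  2.25  2.04  0.72  0.77]
```

```bash
python3 -m jog '{"twist":[[0,0,0],[0,0,0],[0,0,0]],"travel":[[0,0,0.001],[0,0,0.001],[0,0,0.001]],"gripper":[0.03,0.03,0.03]}' >/dev/null;python3 st.py; python3 -m jog '{"twist":[[0,0,0],[0,0,0],[0,0,0]],"travel":[[0,0,0.001],[0,0,0.001],[0,0,0.001]],"gripper":[0.03,0.03,0.03]}' >/dev/null;python3 st.py
```

```text
36.15 tcp_b mm [  0.8   0.9 -13. ] F_b [0.9 1.2 7.3] M_b [ 0.36  0.51 -0.06] w 39.8 g 29.91306243406143 j [ 0.14  0.84 -0.88  2.25  2.04  0.72  0.77]
36.45 tcp_b mm [  0.8   1.  -13.8] F_b [0.7 0.  9.9] M_b [ 0.3   0.55 -0.09] w 39.4 g 29.917092017421965 j [ 0.14  0.85 -0.88  2.25  2.04  0.72  0.77]
```

The stiffness of about 2.7 N/mm is the seat spring, so the plate is resting on the spacer and pressing it. Now the clockwise turn (positive about tool z).

```bash
python3 -m jog '{"twist":[[0,0,0.08],[0,0,0.16],[0,0,0.24],[0,0,0.32],[0,0,0.4],[0,0,0.4]],"travel":[[0,0,0],[0,0,0],[0,0,0],[0,0,0],[0,0,0],[0,0,0]],"gripper":[0.03,0.03,0.03,0.03,0.03,0.03]}' >/dev/null;python3 st.py;python3 go.py b 0 0 -14 90; python3 -m jog '{"twist":[[0,0,0.08],[0,0,0.16],[0,0,0.24],[0,0,0.32],[0,0,0.4],[0,0,0.4]],"travel":[[0,0,0],[0,0,0],[0,0,0],[0,0,0],[0,0,0],[0,0,0]],"gripper":[0.03,0.03,0.03,0.03,0.03,0.03]}' >/dev/null;python3 st.py;python3 go.py b 0 0 -14 90
```

```text
37.05 tcp_b mm [  1.4   0.4 -13.8] F_b [ 1.4  0.2 11. ] M_b [ 0.08  0.33 -0.04] w 39.3 g 29.93743501341669 j [ 0.19  0.89 -0.98  2.25  1.99  0.8   0.44]
t 37.05 travel [0.0012, 0.0007, 0.0002] twist [0.0, 0.001, 0.802] F [-4.2 -1.1 10.2] w 0.0393 j [ 0.19  0.89 -0.98  2.25  1.99  0.8   0.44]
37.65 tcp_b mm [  0.6   2.2 -14.1] F_b [0.4 3.8 4.8] M_b [1.06 0.66 0.05] w 39.5 g 29.755716918152757 j [ 0.23  0.93 -1.07  2.25  1.96  0.87  0.09]
t 37.65 travel [0.0014, -0.0018, -0.0001] twist [0.005, 0.0, 0.405] F [-3.1  3.   4.4] w 0.0395 j [ 0.23  0.93 -1.07  2.25  1.96  0.87  0.09]
```

```bash
python3 -m jog '{"twist":[[0,0,0.08],[0,0,0.16],[0,0,0.24],[0,0,0.24]],"travel":[[0,-0.0005,0],[0,-0.0005,0],[0,-0.0005,0.0003],[0,-0.0005,0.0003]],"gripper":[0.03,0.03,0.03,0.03]}' >/dev/null;python3 st.py;python3 go.py b 0 0 -14 90; python3 -m jog '{"twist":[[0,0,0.06],[0,0,0.12],[0,0,0.18],[0,0,0.18]],"travel":[[0,0,0],[0,0,0],[0,0,0.0003],[0,0,0.0003]],"gripper":[0.03,0.03,0.03,0.03]}' >/dev/null;python3 st.py;python3 go.py b 0 0 -14 90
```

```text
38.05 tcp_b mm [  1.3   2.1 -14.3] F_b [1.9 2.7 6.1] M_b [1.22 0.46 0.01] w 39.4 g 29.73330515102134 j [ 0.26  0.96 -1.13  2.24  1.94  0.92 -0.12]
t 38.05 travel [0.0016, -0.0019, -0.0003] twist [0.005, 0.001, 0.166] F [-2.2  2.2  6.2] w 0.0394 j [ 0.26  0.96 -1.13  2.24  1.94  0.92 -0.12]
38.45 tcp_b mm [  1.6   1.9 -14.4] F_b [0.6 3.5 7.1] M_b [1.07 0.25 0.23] w 39.3 g 29.826210737228394 j [ 0.27  0.98 -1.16  2.24  1.93  0.95 -0.28]
t 38.45 travel [0.0016, -0.0019, -0.0004] twist [0.004, 0.001, -0.013] F [-3.9  2.4  6.4] w 0.0393 j [ 0.27  0.98 -1.16  2.24  1.93  0.95 -0.28]
```

```bash
python3 -m jog '{"twist":[[0,0,0.03],[0,0,0.06],[0,0,0.06]],"travel":[[0,0,0],[0,0,0],[0,0,0]],"gripper":[0.03,0.03,0.03]}' >/dev/null;python3 st.py;python3 go.py b 0 0 -14 90
```

```text
38.75 tcp_b mm [  1.6   3.2 -14.4] F_b [1.2 4.8 5.6] M_b [ 1.62  0.32 -0.04] w 39.3 g 29.748407900333405 j [ 0.27  0.98 -1.17  2.24  1.93  0.96 -0.33]
t 38.75 travel [0.0014, -0.0033, -0.0004] twist [0.007, 0.001, -0.073] F [-3.1  4.1  5.5] w 0.0393 j [ 0.27  0.98 -1.17  2.24  1.93  0.96 -0.33]
```

```bash
python3 -m jog '{"twist":[[0,0,0],[0,0,0]],"travel":[[0,-0.0015,0],[0,-0.0015,0]],"gripper":[0.03,0.03]}' >/dev/null;python3 st.py; python3 -m jog '{"twist":[[0,0,0],[0,0,0],[0,0,0],[0,0,0],[0,0,0],[0,0,0]],"travel":[[0,0,0],[0,0,0],[0,0,0],[0,0,-0.01],[0,0,-0.04],[0,0,-0.08]],"gripper":[0.06,0.06,0.06,0.06,0.06,0.06]}' >/dev/null; python3 -m jog '{"twist":[[0,0,0],[0,0,0]],"travel":[[0,0,-0.04],[0,0,-0.05]],"gripper":[0.06,0.06]}'>/dev/null; python3 st.py
python3 - <<'E'
from go import *
b=np.load("barrel.npy");B=frame(b[3])
for n in("top","side"):
    im=optics.capture(n);cv2.imwrite(f"pics/e_{n}.png",im);hsv=cv2.cvtColor(im,cv2.COLOR_BGR2HSV)
    m=(abs(hsv[...,0].astype(int)-110)<14)&(hsv[...,1]>130)&(hsv[...,2]>45)
    k=proj(n,b[:3])[0].astype(int)
    for v in range(k[1]-20,k[1]+21): print(v,''.join('B' if m[v,u] else ('o' if hsv[v,u,2]>110 else ('.' if hsv[v,u,2]>50 else ' ')) for u in range(k[0]-22,k[0]+23)))
    print("u0",k[0]-22)
    for sg in(0,np.pi):
        for z in(-.012,.0075): print("claw",sg,z,proj(n,b[:3]+B@[.034*np.cos(sg),0,z]).round(1))
    print("plate top",(lambda q:(q.min(0).round(1),q.max(0).round(1)))(proj(n,circ(b,.028,.0075))))
E
```

```text
38.95 tcp_b mm [  1.7   3.2 -14.3] F_b [1.2 7.8 3.5] M_b [2.17 0.29 0.03] w 39.1 g 29.69957560300827 j [ 0.28  0.98 -1.17  2.24  1.93  0.96 -0.33]
39.75 tcp_b mm [  1.7  -1.4 118.2] F_b [ 0.7 -0.3 -0.4] M_b [ 0.06  0.47 -0.02] w 59.9 g 0.0 j [ 0.41  0.68 -1.31  2.31  1.62  0.81 -0.21]
204 ...............................   .     .....
205 .....................oooo......           ...
206 ..................ooooooo........         ...
207 ................oooooooooooo......         ..
208 ..............oooooooooooooooo.....         .
209 .............ooooooooooooooooooo...          
210 ............ooooooooooooooooooooo...         
211 ............ooooooBBB.....oooooooo..         
212 o..........ooooooBBBBBB......oooooo..        
213 o...o......oooooBBBBBBB........ooooo.        
214 o..........oooooBBBBBBB.........oooo..       
215 oo.oo.....oooooBBBBBBB   . ......oooo.       
216 oo........ooooBBBBBBBB        ....ooo.       
217 ooo.......oooBBB BBBBB          ...oo.       
218 ooo.......oooBB  B              ......       
219 ooo..o...ooo.                    .....       
220 oooooo.o.o
[... 3017 characters left out ...]
.BBB         B ...........ooo.....
156 oooooooooooo.BBBBBBBBBBBB ............o......
157 ooooooooooooo..BBBB...   ................... 
158 oooooooooooooo..B........................... 
159 oooooooooooooooo..o........................  
160 ooooooooooooooooooo........................ .
161 ooooooooooooooooooo.......................  .
162 oooooooooooooooooo.......................  . 
163 ooooooooooooooooo.......................  .  
164 ooooooooooooooo.......................   ..  
u0 200
claw 0 -0.012 [[233.3 133.8]]
claw 0 0.0075 [[229.9 130.2]]
claw 3.141592653589793 -0.012 [[217.  158.5]]
claw 3.141592653589793 0.0075 [[213.3 155.2]]
plate top (array([210.3, 131.3]), array([233.1, 154.2]))
```

In both views the ring's claws lie along the barrel's x axis to within about 5° (claws at (173,213) and (180,238) in the top view). The plate outline sits where the screwed-down pose predicts, and the hand is clear. Handing in.

```bash
python3 -c "
from cell import arm
print(arm.finish_job())"
```

```text
the job is handed in; nothing more can be done
None
```

I handed the job in at about 40 s. By force readings and camera checks, the filter is on the seat, the spacer is on it, and the ring is screwed to its stop and clamping the stack. The hand-in returned no verdict, and I couldn't read the seat travel directly.

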